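# Put the stapler away in the lidded desk box under the lamp

### The job

Lift the lid of the wooden desk box all the way back and let it come gently to rest on its stop, let go of it, set the red stapler down flat inside the box on its base (not dropped), then lower the lid gently until it is fully shut and let go. Keep the lid under control both ways, never letting it fall or swing freely, and do not touch the brass lamp that hangs over it; leave everything else on the desk where it is.

Things in the scene. Friction and masses are not known exactly. Their poses are not given: they have to be found in the camera images.
- deskbox: dark wooden open-topped box, fixed to the desk, outside 135 (x) x 200 (y) x 60 mm high, walls and floor 6 mm; origin: centre of underside; x points from its front (pull side, to the robot) to its hinge side. Its mid-brown lid (135 x 200 x 8 mm, about 0.3 kg, varies) is hinged along the far top edge
- deskbox_in (a point): centre of the box's inner floor, 6 mm above the desk; inside 123 (x) x 188 (y) x 54 mm deep; axes as the box
- lid (a joint): angle of the lid in rad: 0 shut, growing as its front rises; 1.57 is upright. The hinge is nearly free: short of upright the lid falls shut, past it the lid falls back onto its stop. The rigid stop is met somewhere between 1.7 and 2.0, to be found by feel; against it the lid rests by itself
- lid_pull (a point): centre of the lid's brass pull: a cylinder 16 mm across, 26 mm long along y, in the lid's mid-plane 35 mm out from its front edge on a neck 8 mm wide (y), 6 mm thick; 170 mm from the hinge. Pinched by its flat ends (fingers closing along y) it turns between the fingers, so the tool need not turn with the lid. x points to the hinge, z out of the lid's top
- lid_hinge (a point): middle of the lid's hinge axis, level with the lid's mid-plane (64 mm above the desk); y is the hinge axis, parallel to the box's y
- lamp: fixed brass lamp behind the box; origin: on the desk straight below the centre of its dome shade. Shade 110 mm across, 90 high, rim 350 mm above the desk; a 12 mm stem rises 95 mm to +x from a 140 mm round base to 455 mm and bends over to it. It hangs just over where the opened pull rests: a hand pointing straight down hits it there; one leaning 35 to 45 degrees back to the robot passes
- stapler: mini stapler, 0.11 kg (varies): steel base 88 (x) x 28 (y) x 7 mm, red upper arm 84 long, 24 mm wide (y), from 16 to 40 mm above the underside; origin: centre of its underside; x along its length. Lies on the desk left or right of the box
- notes: block of yellow sticky notes 70 x 70 x 22 mm, bystander; origin centre of underside
- weight: green glass paperweight, diameter 60, 28 mm high, bystander; origin centre of underside
- mug: white mug, diameter 80, 92 mm high, handle to its +y, bystander; origin centre of underside
- penpot: brass pen pot, diameter 68, 100 mm high with pencils to 165 mm, bystander; origin centre of underside
- plant: small plant in a terracotta pot, diameter 96, pot 88 mm high, leaves to 150 mm, bystander; origin centre of underside
- notebook: brown notebook 150 x 210 x 16 mm, bystander; origin centre of underside
- phone: black phone 72 x 148 x 8 mm, bystander; origin centre of underside
There are look-alikes about, which are no part of the job. Leave any blue, orange or purple look-alike of the stapler alone.

How it is judged (in metres and radians):
On the way, in this order (a step that is already met when the one before it is completed fails the run):
1. the lid rests back on its stop, let go, with the stapler not yet in the box (value of joint lid above 1.8 rad and velocity of joint lid below 0.1 rad/s and contact force between the fingers and deskbox below 0.1 N and horizontal distance between stapler and deskbox_in above 0.1 m), for 0.3 s.
2. the stapler stands on its base on the box's floor, let go, the lid still open (x of stapler in the frame of deskbox_in between -0.06 and 0.06 m and y of stapler in the frame of deskbox_in between -0.09 and 0.09 m and z of stapler in the frame of deskbox_in between -0.005 and 0.008 m and angle between stapler's own z axis and vertical below 0.2 rad and contact force between the fingers and stapler below 0.1 N and linear speed of stapler below 0.05 m/s and value of joint lid above 1.75 rad), for 0.2 s.
At the end, for the whole second after the job is handed in: The lid is shut (within 0.03 rad) over the stapler, which stands on its base on the box's floor (within 8 mm, less than 0.2 rad tilt), everything at rest and let go (value of joint lid below 0.03 rad and x of stapler in the frame of deskbox_in between -0.06 and 0.06 m and y of stapler in the frame of deskbox_in between -0.09 and 0.09 m and z of stapler in the frame of deskbox_in between -0.005 and 0.008 m and angle between stapler's own z axis and vertical below 0.2 rad and linear speed of stapler below 0.02 m/s and contact force between the fingers and deskbox below 0.1 N); the robot touches nothing.
It fails at once if the lid swings or falls freely (faster than 1.5 rad/s) (velocity of joint lid above 1.5 rad/s or velocity of joint lid below -1.5 rad/s).
It fails at once if the lamp is touched by the robot (over 1 N) (contact force between any of the arm, the fingers and lamp above 1 N).
It fails at once if the stapler is dropped (faster than 0.6 m/s while not held) (linear speed of stapler above 0.6 m/s and contact force between the fingers and stapler below 0.1 N).
It fails at once if another thing on the desk is moved more than 30 mm (distance of any of notes, weight, mug, penpot, plant, notebook, phone from where it was at the start of the episode above 0.03 m).
It also fails if it takes over 72 s, if anything falls off the work surface, if the arm or the gripper's body presses on something with over 40 N, if the wrist force passes 120 N, or if a joint passes its speed limit or range.

### The arm

A 7-joint arm with a two-finger parallel gripper is mounted at the origin on the work surface. World frame = base frame: x ahead of the robot, y to its left, z up, the work surface at z = 0. Lengths are in m, angles in degrees, forces in N, time in s.
With the tool pointing down it reaches from about 0.425 to 0.875 m from the base axis. Payload 4.7 kg.
Tool frame: the origin (TCP) lies on the centre line of the jaws, within the pads' length; the fingertips stand 17 mm ahead of it and the grasp point (between the pads) lies 2 mm behind it; z points along the fingers, y is the line along which they close (so a half turn about z gives the same grasp; the last joint's range is limited). The gripper opens to 87 mm and grips with 3 to 60 N. Pads are 19 mm wide; open, the fingers measure 117 mm over their backs; the gripper's body (75 mm by 190 mm) begins 51 mm behind the grasp point.
Start: joints at [65.151, 18.392, -4.016, 83.108, 1.295, 78.541, -3.26], TCP at [0.281, -0.586, 0.24] pointing down, gripper open.
Joint ranges: [-163.93, 163.93], [-17.29, 119.83], [-79.2, 71.16], [3.27, 140.29], [-89.18, 269.18], [5.43, 117.66], [-154.24, 154.24]. Speed limits (degrees/s): [147.25, 147.25, 180, 180, 180, 180, 180].

### API

Orientations are given as [roll, pitch, yaw] about the fixed x, y, z axes, in that order (R = Rz(yaw) Ry(pitch) Rx(roll)).
In Python, from cell import env, read_camera gives the robot as it stands.
- The arm moves only by the shell command python3 -m jog 'ROWS' [FORCE]. ROWS is JSON, a list of rows, each a list of 5 numbers: the opening, from 0 (shut) to 1 (fully open), then the shift along the tool's x, y, z each as a share of 0.02 m, from -1 to 1, then the turn about the tool's z as a share of 45 degrees, from -1 to 1. In form: [[gripper, x, y, z, yaw], ...]. A call has 1 to 12 rows; each row shifts and turns the commanded pose from where the row before left it, along the tool's axes as they then stand; what a row does not reach is not made up. A row lasts 1/12 s, in which the tool goes at most 41.7 mm and 7.16 degrees, less where a joint would pass 70% of its speed; a pose out of reach is approached as far as the arm can. A call with a number of a shift or a turn outside -1 to 1 is refused whole. A call with a gripper value outside its range is refused whole. The fingers move at their own pace and stop on an object; FORCE is the grip in N (left out, the last holds). Time passes only in rows, so rows that do not move let the fingers close. It gives the time, the measured TCP pose, the force, the opening and the grip force at its end, in the units of the state.
- env.get_obs(): the state, without advancing time (a new reading comes with each control period).
- read_camera(name): name is "side" or "top"; returns a dict with "color" (400x640x3 uint8, red, green, blue), "range_z" (400x640 float32, m along the optical axis (not along the pixel's ray), 0 where there is no reading), "mtx" (3x3 intrinsics, pixels), "world_from_camera" (4x4, takes a point from camera to world coordinates). Camera axes: x right, y down, z forward; pixel columns grow to the right and rows downward; lengths in m; the calibration is good to about 2 mm. A picture is of the moment at which its call begins.
- env.sign_off(): hands the job in; it is judged then, once.
The state is a dict: "time_s": time; "qpos": joint angles; "joint_velocities": joint speeds; "effort": joint torques, N m; "tool_pos": TCP position; "tool_rot": TCP orientation; "force": force on the tool from outside, world axes, zero at the start; "wrist_torque": the same for the moment, N m; "grip_width": finger opening in m; "grasp_force": force on a finger pad.
Only numpy, scipy, OpenCV 4.12 (cv2) and the standard library are available. Lean on these libraries where they do the work, as an engineer would, in place of code of your own. Each camera call takes 0.05 s, during which the arm holds its last target. There are 200 camera calls.

## Working session

There is one attempt and no reset: what is moved stays moved. The work goes in short steps, Python scripts to look and compute and a shell command to move; the robot and the scene stay as the last step left them, time stands still between calls to the robot, and variables do not carry over. Pictures are saved under pics/ and viewed, at most 10 in all, crops included, and the job is handed in when it is done.

```bash
ls; mkdir -p pics; python3 - <<'E'
from cell import env, read_camera
import cv2,numpy as np
for n in("top","side"):
    c=read_camera(n);np.savez(f"pics/{n}0.npz",**c);cv2.imwrite(f"pics/{n}0.png",c["color"][:,:,::-1])
    print(n,c["mtx"].round(1).tolist(),c["world_from_camera"].round(3).tolist())
print(env.get_obs())
E
```

```text
pics
top [[369.3, 0.0, 317.9], [0.0, 369.3, 202.9], [0.0, 0.0, 1.0]] [[0.002, -0.988, 0.154, 0.345], [-1.0, -0.001, 0.005, -0.087], [-0.005, -0.154, -0.988, 1.054], [0.0, 0.0, 0.0, 1.0]]
side [[403.6, 0.0, 321.1], [0.0, 403.6, 198.6], [0.0, 0.0, 1.0]] [[-0.748, -0.479, 0.459, 0.011], [-0.663, 0.548, -0.51, 0.463], [-0.007, -0.686, -0.727, 0.838], [0.0, 0.0, 0.0, 1.0]]
{'time_s': 0.1, 'qpos': array([65.15038557, 18.43404401, -4.01446468, 83.16849155,  1.29293531,
       78.54209493, -3.25882769]), 'joint_velocities': array([ 0.04164735, -0.10438759, -0.00073333, -0.12839981, -0.05649896,
        0.08452435, -0.03481585]), 'effort': array([-1.10665896e-03, -4.92570877e+01, -4.06302055e-01, -3.13396382e+01,
       -6.40928792e-02,  3.95237573e-02,  1.00710258e-04]), 'tool_pos': array([ 0.28119348, -0.58549814,  0.23857435]), 'tool_rot': array([-1.79900484e+02,  3.88879086e-03,  2.56589732e+01]), 'force': array([-0.84652977,  0.06029866, -0.4646752 ]), 'wrist_torque': array([-0.0430985 , -0.0155836 ,  0.01580086]), 'grasp_force': 0.0, 'grip_width': 0.08708685158276734}
```

View pics/top0.png

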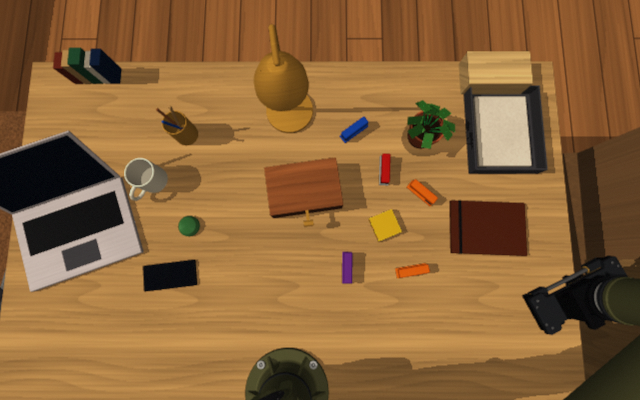

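View pics/side0.png

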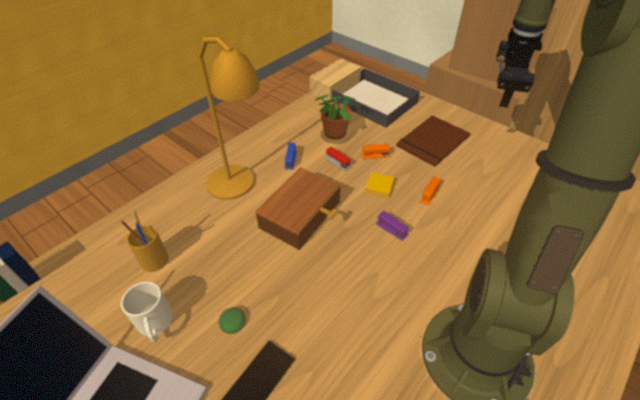

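```bash
cat > h.py <<'E'
import numpy as np,cv2
def load(n): return dict(np.load(n))
def cloud(c):
    z=c["range_z"];v,u=np.mgrid[:z.shape[0],:z.shape[1]];m=c["mtx"];T=c["world_from_camera"]
    p=np.stack([(u-m[0,2])/m[0,0]*z,(v-m[1,2])/m[1,1]*z,z],-1)
    p=p@T[:3,:3].T+T[:3,3];p[z==0]=np.nan
    return p
E
python3 - <<'E'
from h import *
c=load("pics/top0.npz");P=cloud(c)
s=load("pics/side0.npz");Q=cloud(s)
np.set_printoptions(precision=4,suppress=True)
# lid: points z~.068
def rect(sel,name):
    p=sel[:,:2].astype(np.float32);r=cv2.minAreaRect(p*1000);print(name,len(p),r,"z",np.nanmedian(sel[:,2]),np.nanmax(sel[:,2]))
m=np.zeros(P.shape[:2],bool);m[150:222,255:350]=1
z=P[...,2]
rect(P[m&(z>.062)&(z<.074)],"lid top")
m=np.zeros(Q.shape[:2],bool);m[165:245,255:345]=1
rect(Q[m&(Q[...,2]>.062)&(Q[...,2]<.074)],"lid side")
for (u,v) in [(307,214),(307,218),(307,222),(307,225),(300,220),(314,220),(303,224)]: print((u,v),P[v,u])
for (v,u) in [(212,330),(211,333),(209,330),(214,331)]: print("s",(u,v),Q[v,u])
# red stapler
for n,A,C in(("top",P,c),("side",Q,s)):
    k=C["color"].astype(int);g=(k[...,0]>130)&(k[...,1]<50)&(k[...,2]<60)&(A[...,2]>.0)&(A[...,2]<.06)
    l,nn,st,_=cv2.connectedComponentsWithStats(g.astype(np.uint8))[0:4][1],0,cv2.connectedComponentsWithStats(g.astype(np.uint8))[2],0
    for i in range(1,len(st)):
        if st[i,4]>30: rect(A[l==i],n+" red %s"%st[i])
# lamp
for n,A in(("top",P),("side",Q)):
    w=(A[...,2]>.345)&(A[...,0]>.45)&(abs(A[...,1])<.3)&(A[...,2]<.47)
    for lo,hi in((.345,.36),(.36,.38),(.38,.41),(.41,.44),(.44,.47)):
        q=A[w&(A[...,2]>lo)&(A[...,2]<hi)]
        if len(q)>3: print(n,lo,len(q),q.min(0),q.max(0),cv2.minEnclosingCircle((q[:,:2]*1000).astype(np.float32)))
b=P[(P[...,2]>.005)&(P[...,2]<.05)&(P[...,0]>.6)&(abs(P[...,1]+.0)<.15)]
print("base",b.min(0),b.max(0))
# fit yellow/others skip
cv2.imwrite("pics/c1.png",cv2.resize(c["color"][140:250,250:450,::-1],None,fx=4,fy=4,interpolation=cv2.INTER_CUBIC))
E
```

```text
lid top 3602 ((530.36474609375, -42.737030029296875), (168.89271545410156, 200.1240692138672), 8.646686553955078) z 0.06951579465199353 0.07395138702079851
lid side 3016 ((523.1666870117188, -44.239112854003906), (177.84909057617188, 204.47239685058594), 8.24129867553711) z 0.06851412211716662 0.07386262180701764
(307, 214) [ 0.4675 -0.0527  0.0695]
(307, 218) [ 0.4569 -0.0527  0.0678]
(307, 222) [ 0.4456 -0.0529  0.0725]
(307, 225) [ 0.4379 -0.0528  0.0689]
(300, 220) [ 0.4586 -0.0304  0.002 ]
(314, 220) [ 0.4586 -0.0704  0.0023]
(303, 224) [ 0.447  -0.0391  0.0031]
s (330, 212) [ 0.448  -0.055   0.0706]
s (333, 211) [ 0.4438 -0.0618  0.0718]
s (330, 209) [ 0.4849 -0.0987  0.0182]
s (331, 214) [ 0.4414 -0.0512  0.0711]
top red [381 154   9  28 227] 227 ((604.40771484375, -272.10626220703125), (78.89539337158203, 28.517990112304688), 2.0763440132141113) z 0.03828741172943939 0.04481945335018023
side red [328 148  21  18 153] 153 ((598.99267578125, -270.9479064941406), (21.10729217529297, 77.61314392089844), 87.56995391845703) z 0.036016061751176776 0.04236689758081302
top 0.345 102 [
[... 566 characters left out ...]
23023223877), 40.6895637512207)
side 0.345 220 [ 0.6368 -0.0502  0.3451] [0.7904 0.0449 0.36  ] ((714.2132568359375, -4.9433913230896), 77.46495056152344)
side 0.36 479 [ 0.6381 -0.0494  0.3603] [0.7912 0.0444 0.38  ] ((714.8963623046875, -4.146686553955078), 77.29261779785156)
side 0.38 805 [ 0.6415 -0.0533  0.38  ] [0.7888 0.0421 0.4099] ((715.8543701171875, -6.780795097351074), 74.65412139892578)
side 0.41 727 [ 0.6506 -0.0418  0.41  ] [0.7809 0.0301 0.44  ] ((715.771484375, 1.8606274127960205), 65.45784759521484)
side 0.44 186 [ 0.6862 -0.0148  0.4402] [0.7639 0.0074 0.4603] ((725.361083984375, -2.9041378498077393), 39.21772384643555)
base [ 0.6016 -0.1495  0.005 ] [0.9465 0.1494 0.0365]
```

View pics/c1.png

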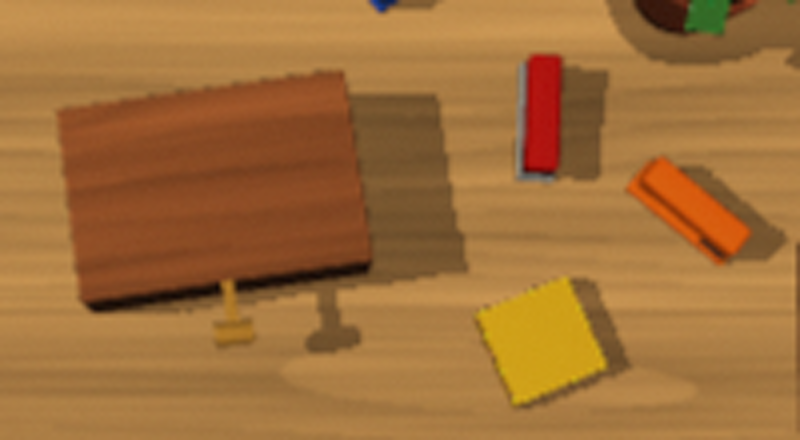

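```bash
cat > st.py <<'E'
# usage: st.py [x' y' z] : box-frame (hinge origin, x' to lamp) state, and tool-axis shifts (in rows of 20 mm) to the target
import sys,numpy as np
from cell import env
A=8.45;H=np.array([.614,-.029]);a=np.radians(A)
B=np.array([[np.cos(a),np.sin(a)],[-np.sin(a),np.cos(a)]])
o=env.get_obs();p=o["tool_pos"];r=o["tool_rot"]
b=B@(p[:2]-H);psi=r[2]
print("t %.2f box x' %.1f y' %.1f z %.1f mm psi' %.2f rot %s F %s w %.1f g %.1f j7 %.0f"%(o["time_s"],b[0]*1e3,b[1]*1e3,p[2]*1e3,psi-A,r.round(1),o["force"].round(1),o["grip_width"]*1e3,o["grasp_force"],o["qpos"][6]))
if len(sys.argv)>3:
    t=np.array([float(v) for v in sys.argv[1:4]])/1e3
    d=np.r_[B.T@(t[:2]-b),t[2]-p[2]];s=np.radians(psi)
    print("shift tool x %.2f y %.2f z %.2f"%tuple(np.array([np.cos(s)*d[0]+np.sin(s)*d[1],np.sin(s)*d[0]-np.cos(s)*d[1],-d[2]])/.02))
E
python3 -m jog '[[1,0,0,0,0.159],[1,0,0,0,0.159],[1,0,0,0,0.159],[1,0,0,0,0.159],[1,0,0,0,0.159],[1,0,0,0,0.159],[1,0,0,0,0.159],[1,0,0,0,0.159],[1,0,0,0,0.159],[1,0,0,0,0.159],[1,0,0,0,0.159],[1,0,0,0,0.159]]' 10
python3 -m jog '[[1,0,0,0,0.159],[1,0,0,0,0.159],[1,0,0,0,0.159],[1,0,0,0,0.159],[1,0,0,0,0.159],[1,0,0,0,0.159],[1,0,0,0,0.159],[1,0,0,0,0.159],[1,0,0,0,0.159],[1,0,0,0,0.159],[1,0,0,0,0.159],[0,0,0,0,0]]'
python3 st.py -170 0 160
```

```text
time_s: 1.1
tool_pos: [0.2812, -0.5857, 0.2389]
tool_rot: [180.0, 0.1, -60.6]
force: [-0.4, -0.3, -0.8]
grip_width: 0.0874
grasp_force: 0.0
time_s: 2.1
tool_pos: [0.2774, -0.5861, 0.2327]
tool_rot: [179.2, 0.2, -134.9]
force: [-1.1, -0.2, -0.2]
grip_width: 0.0847
grasp_force: 0.0
t 2.10 box x' -414.8 y' -501.6 z 232.7 mm psi' -143.35 rot [ 179.2    0.2 -134.9] F [-1.1 -0.2 -0.2] w 84.7 g 0.0 j7 -154
shift tool x -24.79 y 12.82 z 3.64
```

```bash

python3 -m jog '[[1,0,0,0,-0.159],[1,0,0,0,-0.159],[1,0,0,0,-0.159],[1,0,0,0,-0.159],[1,0,0,0,-0.159],[1,0,0,0,-0.159],[1,0,0,0,-0.159],[1,0,0,0,-0.159],[1,0,0,0,-0.159],[1,0,0,0,-0.159],[1,0,0,0,-0.159],[1,0,0,0,-0.159]]' >/dev/null
python3 -m jog '[[1,0,0,0,-0.159],[1,0,0,0,-0.159],[1,0,0,0,-0.159],[1,0,0,0,-0.159],[1,0,0,0,-0.159],[1,0,0,0,-0.159],[1,0,0,0,-0.159],[1,0,0,0,-0.159],[1,0,0,0,-0.159],[1,0,0,0,-0.159],[1,0,0,0,-0.159],[1,0,0,0,-0.159]]' >/dev/null
python3 -m jog '[[1,0,0,0,-0.159],[1,0,0,0,-0.159],[1,0,0,0,-0.159],[1,0,0,0,-0.159],[1,0,0,0,-0.159],[1,0,0,0,-0.159],[1,0,0,0,-0.159],[1,0,0,0,-0.159],[1,0,0,0,-0.10]]' 
python3 st.py -170 0 160
```

```text
time_s: 4.85
tool_pos: [0.2803, -0.585, 0.2332]
tool_rot: [-180.0, -0.8, 99.3]
force: [0.7, -0.5, 0.3]
grip_width: 0.0869
grasp_force: 0.0
t 4.85 box x' -411.7 y' -501.0 z 233.2 mm psi' 90.84 rot [-180.    -0.8   99.3] F [ 0.7 -0.5  0.3] w 86.9 g 0.0 j7 72
shift tool x 24.87 y 12.45 z 3.66
```

```bash

python3 -m jog '[[0.5,1,0.5,0,0],[0.5,1,0.5,0,0],[0.5,1,0.5,0,0],[0.5,1,0.5,0,0],[0.5,1,0.5,0,0],[0.5,1,0.5,0,0],[0.5,1,0.5,0,0],[0.5,1,0.5,0,0],[0.5,1,0.5,0,0],[0.5,1,0.5,0,0],[0.5,1,0.5,0,0],[0.5,1,0.5,0,0]]' >/dev/null
python3 -m jog '[[0.5,1,0.5,0,0],[0.5,1,0.5,0,0],[0.5,1,0.5,0,0],[0.5,1,0.5,0,0],[0.5,1,0.5,0,0],[0.5,1,0.5,0,0],[0.5,1,0.5,0,0],[0.5,1,0.5,0,0],[0.5,1,0.5,0,0],[0.5,1,0.5,0,0],[0.5,1,0.5,0,0],[0.5,1,0.5,0,0]]' >/dev/null
python3 -m jog '[[0.5,0,0,0,-0.159],[0.5,0,0,0,-0.159],[0.5,0,0,0,-0.159],[0.5,0,0,0,-0.159],[0.5,0,0,0,-0.159],[0.5,0,0,0,-0.159],[0.5,0,0,0,-0.159],[0.5,0,0,0,-0.159],[0.5,0,0,0,-0.159],[0.5,0,0,0,-0.159],[0.5,0,0,0,-0.159],[0.5,0,0,0,-0.159]]' >/dev/null
python3 -m jog '[[0.5,0,0,0,-0.06],[0.5,0,0,0,0]]' 
python3 st.py -170 0 110
python3 - <<'E'
from cell import env, read_camera
import cv2,numpy as np
c=read_camera("side");cv2.imwrite("pics/s1.png",c["color"][:,:,::-1])
E
```

```text
time_s: 8.02
tool_pos: [0.4432, -0.0739, 0.2396]
tool_rot: [179.4, -0.1, -172.4]
force: [0.8, -0.0, 0.5]
grip_width: 0.0433
grasp_force: 0.0
t 8.02 box x' -175.6 y' -19.3 z 239.6 mm psi' -180.86 rot [ 1.794e+02 -1.000e-01 -1.724e+02] F [ 0.8 -0.   0.5] w 43.3 g 0.0 j7 107
shift tool x -0.26 y 0.97 z 6.48
```

View pics/s1.png

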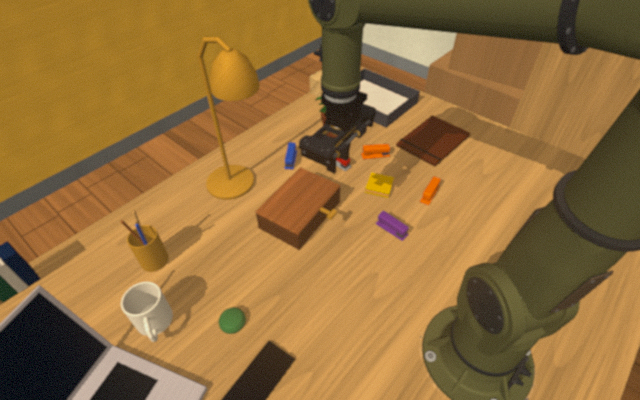

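```bash

python3 -m jog '[[0.5,-0.26,0.97,0.5,0],[0.5,0,0,1,0.01],[0.5,0,0,1,0],[0.5,0,0,1,0],[0.5,0,0,1,0],[0.5,0,0,1,0],[0.5,0,0,0.9,0],[0.5,0,0,0,0]]' >/dev/null
python3 st.py -170 0 64
```

```text
t 8.73 box x' -172.7 y' 2.3 z 108.6 mm psi' -181.51 rot [ 179.1   -0.4 -173.1] F [-0.2 -0.4  0. ] w 43.6 g 0.0 j7 101
shift tool x -0.14 y -0.11 z 2.23
```

```bash

python3 -m jog '[[0.5,-0.14,-0.11,0.73,-0.03],[0.5,0,0,0.75,0],[0.5,0,0,0.75,0],[0.5,0,0,0,0]]' >/dev/null
python3 st.py -170 0 64
python3 -m jog '[[0,0,0,0,0],[0,0,0,0,0],[0,0,0,0,0],[0,0,0,0,0],[0,0,0,0,0]]' 12
python3 st.py -170 0 64
```

```text
t 9.07 box x' -168.7 y' 0.1 z 65.8 mm psi' -180.17 rot [ 179.2   -0.2 -171.7] F [-0.9  0.  -1.1] w 43.2 g 0.0 j7 101
shift tool x 0.06 y -0.01 z 0.09
time_s: 9.48
tool_pos: [0.4498, -0.056, 0.0685]
tool_rot: [179.4, 0.1, -171.8]
force: [1.4, -6.2, 0.6]
grip_width: 0.026
grasp_force: 12.0
t 9.48 box x' -166.4 y' -2.6 z 68.5 mm psi' -180.20 rot [ 1.794e+02  1.000e-01 -1.718e+02] F [ 1.4 -6.2  0.6] w 26.0 g 12.0 j7 101
shift tool x 0.18 y 0.13 z 0.22
```

```bash

python3 -m jog '[[0,0,-0.13,-0.32,0],[0,-0.02,0,-0.32,0],[0,-0.07,0,-0.63,0],[0,-0.12,0,-0.63,0],[0,-0.17,0,-0.61,0],[0,-0.21,0,-0.6,0],[0,-0.26,0,-0.58,0],[0,-0.3,0,-0.56,0],[0,-0.34,0,-0.54,0],[0,-0.38,0,-0.51,0],[0,-0.42,0,-0.48,0],[0,0,0,0,0]]'
python3 st.py -124 0 182
```

```text
time_s: 10.48
tool_pos: [0.4963, -0.0493, 0.1848]
tool_rot: [179.1, 0.1, -171.6]
force: [0.9, 4.2, -3.1]
grip_width: 0.0257
grasp_force: 12.0
t 10.48 box x' -119.4 y' -2.8 z 184.8 mm psi' -180.05 rot [ 1.791e+02  1.000e-01 -1.716e+02] F [ 0.9  4.2 -3.1] w 25.7 g 12.0 j7 101
shift tool x 0.23 y 0.14 z 0.14
```

```bash

python3 -m jog '[[0,-0.23,0,-0.23,0],[0,-0.45,0.0,-0.44,0],[0,-0.48,0,-0.41,0],[0,-0.51,0,-0.38,0],[0,-0.54,0,-0.34,0],[0,-0.56,0,-0.3,0],[0,-0.4,0,-0.17,0],[0,0,0,0,0]]'
python3 st.py -62 0 222
python3 - <<'E'
from cell import env, read_camera
import cv2,numpy as np
from h import *
c=read_camera("side");cv2.imwrite("pics/s2.png",cv2.resize(c["color"][20:270,170:490,::-1],None,fx=2.4,fy=2.4))
P=cloud(c);np.save("pics/s2.npy",P)
E
```

```text
time_s: 11.15
tool_pos: [0.5574, -0.0405, 0.2267]
tool_rot: [179.0, -0.2, -171.6]
force: [0.5, 5.3, -6.5]
grip_width: 0.0255
grasp_force: 12.0
t 11.15 box x' -57.7 y' -3.1 z 226.7 mm psi' -180.03 rot [ 179.    -0.2 -171.6] F [ 0.5  5.3 -6.5] w 25.5 g 12.0 j7 97
shift tool x 0.21 y 0.15 z 0.23
```

View pics/s2.png

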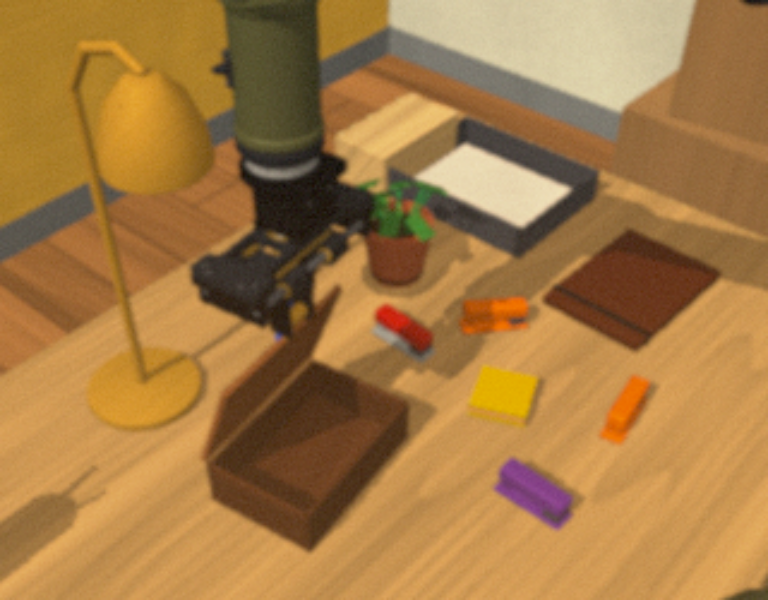

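```bash
python3 - <<'E'
import numpy as np
from cell import env, read_camera
from h import *
np.set_printoptions(precision=0,suppress=True)
o=env.get_obs();p=o["tool_pos"];s=np.radians(o["tool_rot"][2])
X=np.array([np.cos(s),np.sin(s),0]);Y=np.array([np.sin(s),-np.cos(s),0])
for n in("side","top"):
    P=cloud(read_camera(n)).reshape(-1,3);d=(P-p)*1000;x=d@X;y=d@Y;z=d[:,2]
    k=(abs(x)<150)&(abs(y)<150)
    for lo in range(10,360,20):
        q=k&(z>lo)&(z<lo+20)
        if q.sum()>8: print(n,lo,q.sum(),"x",np.percentile(x[q],[0,2,98,100]),"y",np.percentile(y[q],[0,2,98,100]))
E
```

```text
side 10 70 x [-11.  -6.  12.  13.] y [-26. -24.  28.  28.]
side 30 23 x [-3. -2. 13. 13.] y [-27. -26.  28.  29.]
side 50 412 x [-37. -31.  39.  40.] y [-86. -82.  87.  88.]
side 70 661 x [-37. -28.  38.  39.] y [-95. -85.  93.  94.]
side 90 993 x [-37. -31.  37.  39.] y [-96. -91.  94.  95.]
side 110 376 x [-149. -137.   26.   28.] y [-52. -48.  64.  66.]
side 130 550 x [-149. -144.   38.   39.] y [-47. -34.  64.  65.]
side 150 870 x [-150. -144.   37.   39.] y [-52. -45.  61.  64.]
side 170 688 x [-150. -145.   37.   39.] y [-22. -15.  54.  56.]
side 190 766 x [-149. -146.   37.   38.] y [-29. -16.  43.  48.]
side 210 444 x [-150. -148.   35.   37.] y [-26. -14.  33.  34.]
side 230 385 x [-35. -25.  35.  36.] y [-18. -15.  33.  34.]
side 250 432 x [-35. -31.  35.  36.] y [-22. -19.  33.  34.]
side 270 413 x [-26. -20.  35.  36.] y [-24. -16.  32.  33.]
side 290 399 x [-25. -18.  38.  39.] y [-25. -17.  33.  37.]
side 310 324 x [-42. -34.  49.  54.] y [-17.  -9.  43.  44.]
side 330 650 x [-45. -35. 112. 131.] y [21. 25. 46. 47.]
side 350 581 x [ -0.  16. 147. 149.] y [29. 34. 48. 50.]
top 50 35 x [24. 24. 36. 36.] y [-85. -85. -46. -46.]
top 70 40 x [23. 24. 36. 36.] y [-94. -93. -47. -47.]
top 90 755 x [-39. -36.  34.  36.] y [-95. -94.  93.  95.]
top 150 48 x [-148.   -9.   35.   36.] y [-51. -51. -43. -34.]
top 170 16 x [-150. -149. -138. -138.] y [-32. -32. -25. -25.]
top 190 136 x [-150. -150. -131. -130.] y [-26. -25.  39.  42.]
top 210 203 x [-150. -149. -130. -129.] y [-7. -5. 28. 29.]
top 330 10 x [-32. -31.  39.  40.] y [-46. -46. -31. -31.]
top 350 43 x [-45. -44.  80.  80.] y [-49. -49.  16.  16.]
```

```bash

python3 -m jog '[[0,0.2,0,0.08,0],[0,0.4,0,0.18,0],[0,0.56,0,0.3,0],[0,0.54,0,0.34,0],[0,0.51,0,0.38,0],[0,0.48,0,0.41,0],[0,0.45,0,0.44,0],[0,0.42,0,0.48,0],[0,0.38,0,0.51,0],[0,0.34,0,0.54,0],[0,0.3,0,0.56,0],[0,0.13,0,0.29,0]]' >/dev/null
python3 st.py -166.4 -2.6 68.5
```

```text
t 12.30 box x' -155.0 y' -2.8 z 136.4 mm psi' -180.15 rot [ 179.1   -0.3 -171.7] F [-4.4  4.3  1.1] w 25.5 g 12.0 j7 102
shift tool x 0.57 y 0.01 z 3.40
```

```bash

python3 -m jog '[[0,0.1,0,0.3,0],[0,0.18,0,0.6,0],[0,0.14,0,0.62,0],[0,0.09,0,0.63,0],[0,0.05,0,0.63,0],[0,0.02,0,0.4,0],[0,0,0,0.25,0],[0,0,0,0,0]]' 
python3 st.py -166.4 -2.6 68.5
```

```text
time_s: 12.97
tool_pos: [0.4498, -0.0562, 0.0686]
tool_rot: [179.2, -0.4, -171.7]
force: [-4.8, 1.7, -0.9]
grip_width: 0.0257
grasp_force: 12.0
t 12.97 box x' -166.4 y' -2.7 z 68.6 mm psi' -180.16 rot [ 179.2   -0.4 -171.7] F [-4.8  1.7 -0.9] w 25.7 g 12.0 j7 101
shift tool x -0.00 y 0.01 z 0.00
```

```bash

python3 -m jog '[[0.5,0,0,0,0],[0.5,0,0,0,0],[0.5,0,0,-0.5,0],[0.5,0,0,-1,0],[0.5,0,0,-1,0],[0.5,0,0,-1,0],[0.5,0,0,-1,0],[0.5,0,0,-1,0],[0.5,0,0,-1,0],[0.5,0,0,-1,0],[0.5,0,0,-1,0],[0.5,0,0,-1,0]]' 
python3 -m jog '[[0.5,0,0,-1,0],[0.5,0,0,-1,0],[0.5,0,0,-1,0],[0.5,0,0,-1,0],[0.5,0,0,-1,0],[0.5,-0.5,0,-1,0],[0.5,-0.5,0,-1,0],[0.5,-0.5,0,-1,0],[0.5,-0.5,0,-1,0],[0.5,-0.5,0,-1,0],[0.5,-0.5,0,-1,0],[0.5,-0.5,0,-1,0]]' 
python3 st.py 100 0 520
```

```text
time_s: 13.97
tool_pos: [0.453, -0.059, 0.2617]
tool_rot: [179.3, 0.1, -171.7]
force: [0.1, 0.3, -0.1]
grip_width: 0.0436
grasp_force: 0.0
time_s: 14.97
tool_pos: [0.5228, -0.0521, 0.5016]
tool_rot: [179.3, 0.1, -171.8]
force: [-0.4, -0.0, 0.5]
grip_width: 0.0435
grasp_force: 0.0
t 14.97 box x' -93.6 y' -9.5 z 501.6 mm psi' -180.21 rot [ 1.793e+02  1.000e-01 -1.718e+02] F [-0.4 -0.   0.5] w 43.5 g 0.0 j7 100
shift tool x -9.68 y 0.51 z -0.92
```

```bash

python3 -m jog '[[0.5,-1,0,-0.7,0],[0.5,-1,0,-0.7,0],[0.5,-1,0,-0.7,0],[0.5,-1,0,-0.5,0],[0.5,-1,0,-0.5,0],[0.5,-1,0,-0.5,0],[0.5,-1,0,0,0],[0.5,-1,0,0,0],[0.5,-1,0,0,0],[0.5,-1,0,0,0],[0.5,-1,0,0,0],[0.5,-1,0,0,0]]' 
python3 -c "
from cell import env;print(env.get_obs()['qpos'].round(0))"
```

```text
time_s: 15.97
tool_pos: [0.7251, -0.0232, 0.5325]
tool_rot: [179.2, 1.7, -172.0]
force: [0.4, 0.3, -0.6]
grip_width: 0.0434
grasp_force: 0.0
[ -3.  35.   9.  26.  -7. 118.  99.]
```

```bash

python3 -m jog '[[0.5,-1,0,0,0],[0.5,-1,0,0,0],[0.5,-1,0,0,0],[0.5,-1,0,0,0],[0.5,-1,0,0,0],[0.5,-1,0,0,0]]' 
python3 -c "
from cell import env;print(env.get_obs()['qpos'].round(0))"
```

```text
time_s: 16.47
tool_pos: [0.8054, -0.0054, 0.4966]
tool_rot: [179.7, 5.2, -172.0]
force: [-0.1, 0.2, 0.0]
grip_width: 0.0433
grasp_force: 0.0
[ -3.  47.  16.  10. -16. 118.  98.]
```

```bash

python3 -m jog '[[0.5,-1,0,-1,0],[0.5,-1,0,-1,0],[0.5,-1,0,-1,0],[0.5,-1,0,-1,0],[0.5,-1,0,-1,0],[0.5,-1,0,-1,0]]' 
python3 -c "
from cell import env;print(env.get_obs()['qpos'].round(0))"
```

```text
time_s: 16.97
tool_pos: [0.8122, 0.0105, 0.5484]
tool_rot: [-179.7, 11.8, -171.9]
force: [-2.8, 2.7, 1.3]
grip_width: 0.0438
grasp_force: 0.0
[ -3.  48.  39.   3. -39. 118.  97.]
```

```bash

python3 -m jog '[[0.5,-0.5,0,-1,0],[0.5,-0.5,0,-1,0],[0.5,-0.5,0,-1,0],[0.5,-0.5,0,-1,0],[0.5,-0.5,0,-1,0],[0.5,-0.5,0,-1,0],[0.5,-0.5,0,-1,0],[0.5,-0.5,0,-1,0]]' 
python3 -c "
from cell import env;print(env.get_obs()['qpos'].round(0))"
```

```text
time_s: 17.63
tool_pos: [0.7725, 0.0167, 0.6391]
tool_rot: [-178.8, 18.2, -171.9]
force: [-0.7, 0.4, 0.4]
grip_width: 0.0432
grasp_force: 0.0
[ -4.  41.  32.   3. -31. 118.  96.]
```

```bash

python3 -m jog '[[0.5,-1,0,-1,0],[0.5,-1,0,-1,0],[0.5,-1,0,-1,0],[0.5,-1,0,-1,0],[0.5,-1,0,-1,0],[0.5,-1,0,-1,0],[0.5,-1,0,-1,0],[0.5,-1,0,-1,0],[0.5,-1,0,-1,0],[0.5,-1,0,-1,0]]' 
python3 -c "
from cell import env;print(env.get_obs()['qpos'].round(0))"
```

```text
time_s: 18.47
tool_pos: [0.7281, 0.0307, 0.7223]
tool_rot: [-178.3, 25.0, -171.7]
force: [-0.5, 0.1, -0.4]
grip_width: 0.0432
grasp_force: 0.0
[ -7.  36.  71.   3. -68. 118.  96.]
```

```bash

python3 -m jog '[[0.5,-0.4,0,-1,0],[0.5,-0.4,0,-1,0],[0.5,-0.4,0,-1,0],[0.5,-0.4,0,-1,0],[0.5,-0.4,0,-1,0],[0.5,-0.4,0,-1,0],[0.5,-0.4,0,-1,0],[0.5,-0.4,0,-1,0],[0.5,-0.4,0,-1,0],[0.5,-0.4,0,-1,0]]' 
python3 -c "
from cell import env;print(env.get_obs()['qpos'].round(0))"
```

```text
time_s: 19.3
tool_pos: [0.6484, 0.0322, 0.8216]
tool_rot: [-177.5, 32.8, -171.4]
force: [-0.7, 0.3, -0.3]
grip_width: 0.0436
grasp_force: 0.0
[ -7.  27.  28.   3. -25. 118.  94.]
```

```bash

python3 -m jog '[[0.5,-0.3,0,-1,0],[0.5,-0.3,0,-1,0],[0.5,-0.3,0,-1,0],[0.5,-0.3,0,-1,0],[0.5,-0.3,0,-1,0],[0.5,-0.3,0,-1,0],[0.5,-0.3,0,-1,0]]' 
python3 -c "
from cell import env;print(env.get_obs()['qpos'].round(0))"
sed -i 's/^    d=np.r_.*$/    d=np.r_[B.T@(t[:2]-b),t[2]-p[2]]/; s/^    print("shift.*$/    from scipy.spatial.transform import Rotation as R\n    M=R.from_euler("xyz",r,degrees=True).as_matrix();print("shift tool x %.2f y %.2f z %.2f"%tuple(M.T@d\/.02),"tool z in box",(B@M[:2,2]).round(3),M[2,2].round(3),"tool y in box",(B@M[:2,1]).round(3),M[2,1].round(3))/' st.py
python3 st.py -220 -2 260
```

```text
time_s: 19.88
tool_pos: [0.5866, 0.0312, 0.885]
tool_rot: [-176.9, 38.7, -171.0]
force: [-0.1, -0.2, 0.2]
grip_width: 0.0436
grasp_force: 0.0
[ -8.  21.  26.   3. -22. 118.  94.]
t 19.88 box x' -18.2 y' 63.5 z 885.0 mm psi' -179.44 rot [-176.9   38.7 -171. ] F [-0.1 -0.2  0.2] w 43.6 g 0.0 j7 94
shift tool x 27.43 y -2.20 z 18.22 tool z in box [ 0.624 -0.048] -0.78 tool y in box [0.024 0.999] -0.042
```

```bash

python3 -m jog '[[0.5,1,-0.08,0.66,0],[0.5,1,-0.08,0.66,0],[0.5,1,-0.08,0.66,0],[0.5,1,-0.08,0.66,0],[0.5,1,-0.08,0.66,0],[0.5,1,-0.08,0.66,0],[0.5,1,-0.08,0.66,0],[0.5,1,-0.08,0.66,0],[0.5,1,-0.08,0.66,0],[0.5,1,-0.08,0.66,0],[0.5,1,-0.08,0.66,0],[0.5,1,-0.08,0.66,0]]'
python3 -c "
from cell import env;print(env.get_obs()['qpos'].round(0))"
python3 -m jog '[[0.5,1,-0.08,0.66,0],[0.5,1,-0.08,0.66,0],[0.5,1,-0.08,0.66,0],[0.5,1,-0.08,0.66,0],[0.5,1,-0.08,0.66,0],[0.5,1,-0.08,0.66,0],[0.5,1,-0.08,0.66,0],[0.5,1,-0.08,0.66,0],[0.5,1,-0.08,0.66,0],[0.5,1,-0.08,0.66,0],[0.5,1,-0.08,0.66,0],[0.5,1,-0.08,0.66,0]]' >/dev/null
python3 -c "
from cell import env;print(env.get_obs()['qpos'].round(0))"
python3 st.py -220 -2 200
```

```text
time_s: 20.88
tool_pos: [0.5208, 0.0131, 0.7029]
tool_rot: [-176.6, 39.2, -170.8]
force: [-0.4, -0.7, 0.6]
grip_width: 0.0433
grasp_force: 0.0
[-16. -17.   7.  74.   5.  84.  90.]
[ 15. -17.  -8.  95. -10.  70. 106.]
t 21.88 box x' -67.1 y' 3.3 z 507.7 mm psi' -179.54 rot [-178.2   32.7 -171.1] F [ 0.8 -0.2 -0.4] w 43.4 g 0.0 j7 106
shift tool x 14.74 y 0.08 z 8.82 tool z in box [ 0.54  -0.028] -0.841 tool y in box [0.009 1.   ] -0.027
```

```bash

python3 st.py -110 -2 280;
python3 -m jog '[[0.5,0.7,0,0.8,0],[0.5,0.7,0,0.8,0],[0.5,0.7,0,0.8,0],[0.5,0.7,0,0.8,0],[0.5,0.7,0,0.8,0],[0.5,0.7,0,0.8,0],[0.5,0.7,0,0.8,0],[0.5,0.7,0,0.8,0],[0.5,0.7,0,0.8,0],[0.5,0.7,0,0.8,0],[0.5,0.7,0,0.8,0]]'
python3 -c "
from cell import env;print(env.get_obs()['qpos'].round(0))"
python3 st.py -170 -2 100
```

```text
t 21.88 box x' -67.1 y' 3.3 z 507.7 mm psi' -179.54 rot [-178.2   32.7 -171.1] F [ 0.8 -0.2 -0.4] w 43.4 g 0.0 j7 106
shift tool x 7.95 y 0.02 z 8.42 tool z in box [ 0.54  -0.028] -0.841 tool y in box [0.009 1.   ] -0.027
time_s: 22.8
tool_pos: [0.5366, -0.0504, 0.2787]
tool_rot: [-178.6, 31.4, -171.1]
force: [0.5, 0.2, -0.9]
grip_width: 0.0435
grasp_force: 0.0
[ 17. -17.  -8. 120. -14.  47. 114.]
t 22.80 box x' -79.7 y' -9.8 z 278.7 mm psi' -179.58 rot [-178.6   31.4 -171.1] F [ 0.5  0.2 -0.9] w 43.5 g 0.0 j7 114
shift tool x 8.51 y 0.55 z 5.26 tool z in box [ 0.522 -0.02 ] -0.853 tool y in box [0.005 1.   ] -0.02
```

```bash
python3 - <<'E'
import numpy as np
D=np.array([(18.4,83.1,78.5,.65,.239),(35,26,118,.7255,.5325),(47,10,118,.8054,.4966),(21,3,118,.587,.885),(-17,74,84,.521,.703),(-17,120,47,.539,.279),(-17,95,70,.548,.508)])
def row(q):
    a2=q[...,0];a4=a2+q[...,1];a6=a4+q[...,2]
    s,c=np.sin,np.cos;z=0*a2
    # tool dir (sin a6', ...) : pointing angle a6 from up; offset perpendicular
    R=np.stack([s(a2),c(a2),s(a4),c(a4),s(a6),c(a6),z],-1);Z=np.stack([c(a2),-s(a2),c(a4),-s(a4),c(a6),-s(a6),z+1],-1)
    return R,Z
q=np.radians(D[:,:3]);R,Z=row(q)
A=np.r_[R,Z];b=np.r_[D[:,3],D[:,4]]
x,_,rk,sv=np.linalg.lstsq(A,b,rcond=1e-3);print(x.round(3),rk,((A@x-b)*1e3).round(0))
G=np.stack(np.meshgrid(np.radians(np.arange(-17,60,1.)),np.radians(np.arange(20,140,1.)),np.radians(np.arange(6,117,1.)),indexing="ij"),-1).reshape(-1,3)
R,Z=row(G);r=R@x;z=Z@x;al=180-np.degrees(G.sum(1))
for th in np.arange(0,1.95,.15):
    pr,pz=.614-.17*np.cos(th)*.99,.064+.17*np.sin(th)
    k=(abs(r-pr)<.006)&(abs(z-pz)<.006)
    print(th.round(2),pr.round(3),pz.round(3),al[k].min() if k.any() else None,al[k].max() if k.any() else None)
E
```

```text
[ 0.454 -0.002  0.51   0.008  0.334 -0.012  0.251] 7 [ 1.  1. -2.  3. -5. -2.  5.  0. -2.  5. -3.  1.  0. -2.]
0.0 0.446 0.064 -65.00000000000003 22.0
0.15 0.448 0.089 -62.0 25.0
0.3 0.453 0.114 -60.00000000000003 27.0
0.45 0.462 0.138 -55.99999999999997 26.0
0.6 0.475 0.16 -53.0 27.0
0.75 0.491 0.18 -50.00000000000006 29.0
0.9 0.509 0.197 -46.0 32.0
1.05 0.53 0.211 -43.00000000000003 36.0
1.2 0.553 0.222 -40.0 43.00000000000003
1.35 0.577 0.23 -38.00000000000003 53.000000000000014
1.5 0.602 0.234 -36.0 52.999999999999986
1.65 0.627 0.233 -34.00000000000003 52.999999999999986
1.8 0.652 0.23 -32.00000000000003 52.0
```

```bash

python3 -m jog '[[0.5,1,0,-0.6,0],[0.5,1,0,-0.6,0],[0.5,1,0,-0.6,0],[0.5,1,0,-0.5,0],[0.5,1,0,-0.5,0],[0.5,1,0,-0.5,0],[0.5,1,0,-0.4,0],[0.5,1,0,-0.4,0],[0.5,1,0,-0.4,0],[0.5,1,0,-0.3,0]]'
python3 -c "
from cell import env;print(env.get_obs()['qpos'].round(0))"
python3 st.py -170 -2 200
```

```text
time_s: 23.63
tool_pos: [0.4532, -0.1303, 0.2221]
tool_rot: [177.3, 25.9, -171.2]
force: [0.6, -0.2, 0.1]
grip_width: 0.0432
grasp_force: 0.0
[ 36. -17.  -9. 125. -24.  54. 137.]
t 23.63 box x' -173.9 y' -76.6 z 222.1 mm psi' -179.63 rot [ 177.3   25.9 -171.2] F [ 0.6 -0.2  0.1] w 43.2 g 0.0 j7 137
shift tool x 0.29 y 3.67 z 1.26 tool z in box [0.436 0.05 ] -0.898 tool y in box [-0.027  0.999] 0.042
```

```bash

python3 -m jog '[[0.5,1,0.5,-0.3,0],[0.5,1,0.5,-0.3,0],[0.5,1,0.5,-0.3,0],[0.5,1,0.5,-0.3,0],[0.5,1,0.5,-0.3,0],[0.5,1,0.5,-0.2,0],[0.5,1,0.5,-0.2,0],[0.5,1,0.5,-0.2,0]]'
python3 -c "
from cell import env;print(env.get_obs()['qpos'].round(0))"
python3 st.py -170 -2 200
```

```text
time_s: 24.3
tool_pos: [0.3714, -0.1446, 0.1535]
tool_rot: [172.6, 22.7, -170.9]
force: [-0.2, -0.1, -1.0]
grip_width: 0.0432
grasp_force: 0.0
[ 47. -17. -10. 133. -29.  57. 153.]
t 24.30 box x' -257.0 y' -78.7 z 153.5 mm psi' -179.37 rot [ 172.6   22.7 -170.9] F [-0.2 -0.1 -1. ] w 43.2 g 0.0 j7 153
shift tool x -4.95 y 3.81 z 0.04 tool z in box [0.381 0.132] -0.915 tool y in box [-0.06   0.991] 0.118
```

```bash

python3 -m jog '[[0.5,0,0,-0.6,0.159],[0.5,0,0,-0.6,0.159],[0.5,0,0,-0.6,0.159],[0.5,0,0,-0.6,0.159],[0.5,0,0,-0.6,0.159],[0.5,0,0,-0.6,0.159],[0.5,0,0,-0.6,0.159],[0.5,0,0,-0.6,0.159],[0.5,0,0,-0.6,0.159],[0.5,0,0,-0.6,0.159],[0.5,0,0,-0.6,0.159],[0.5,0,0,-0.6,0.159]]'
python3 -c "
from cell import env;print(env.get_obs()['qpos'].round(0))"
python3 st.py -170 -2 200
```

```text
time_s: 25.3
tool_pos: [0.3502, -0.2027, 0.2723]
tool_rot: [157.5, -7.2, 106.2]
force: [0.0, -0.3, -0.0]
grip_width: 0.0431
grasp_force: 0.0
[ 57. -17.  -9. 119. -27.  76.  69.]
t 25.30 box x' -286.4 y' -133.1 z 272.3 mm psi' 97.76 rot [157.5  -7.2 106.2] F [ 0.  -0.3 -0. ] w 43.1 g 0.0 j7 69
shift tool x 5.21 y 4.50 z 6.52 tool z in box [0.364 0.166] -0.916 tool y in box [0.922 0.077] 0.38
```

```bash

python3 -m jog '[[0.5,1,0.2,0.1,0],[0.5,1,0.2,0.1,0],[0.5,1,0.2,0.1,0],[0.5,1,0.2,0.1,0],[0.5,1,0.2,0.1,0],[0.5,1,0.2,0.1,0],[0.5,1,0.2,0.1,0],[0.5,1,0.2,0.1,0],[0.5,1,0.2,0.1,0],[0.5,1,0.2,0.1,0],[0.5,1,0.1,0.1,0],[0.5,1,0.1,0.1,0]]'
python3 st.py -170 -2 200
python3 -m jog '[[0.5,1,0,0.1,0],[0.5,1,0,0.1,0],[0.5,1,0,0.1,0],[0.5,1,0,0.1,0],[0.5,1,0,0.1,0],[0.5,1,0,0.1,0]]'
python3 -c "
from cell import env;print(env.get_obs()['qpos'].round(0))"
python3 st.py -170 -2 200
```

```text
time_s: 26.3
tool_pos: [0.4249, -0.0349, 0.2821]
tool_rot: [160.7, -12.5, 108.7]
force: [0.2, 0.3, 0.3]
grip_width: 0.0436
grasp_force: 0.0
t 26.30 box x' -187.9 y' 22.0 z 282.1 mm psi' 100.22 rot [160.7 -12.5 108.7] F [0.2 0.3 0.3] w 43.6 g 0.0 j7 43
shift tool x -2.19 y -0.60 z 3.73 tool z in box [0.29  0.259] -0.921 tool y in box [0.941 0.097] 0.323
time_s: 26.8
tool_pos: [0.4369, 0.0674, 0.2901]
tool_rot: [162.7, -13.9, 109.2]
force: [-0.5, 0.1, 0.1]
grip_width: 0.0433
grasp_force: 0.0
[ 13. -17.  -8. 116. -23.  71.  28.]
t 26.80 box x' -161.1 y' 121.4 z 290.1 mm psi' 100.71 rot [162.7 -13.9 109.2] F [-0.5  0.1  0.1] w 43.3 g 0.0 j7 28
shift tool x -6.89 y -2.39 z 2.33 tool z in box [0.25  0.281] -0.927 tool y in box [0.951 0.107] 0.289
```

```bash

python3 -m jog '[[0.5,0.9,-0.8,0,0],[0.5,0.9,-0.8,0,0],[0.5,0.9,-0.8,0,0],[0.5,0.9,-0.8,0,0],[0.5,0.9,-0.8,0,0],[0.5,0.9,-0.8,0,0],[0.5,0.9,-0.8,0,0],[0.5,0.9,-0.8,0,0]]'
python3 -c "
from cell import env;print(env.get_obs()['qpos'].round(0))"
python3 st.py -170 -2 200
```

```text
time_s: 27.47
tool_pos: [0.3878, 0.167, 0.2642]
tool_rot: [169.3, -17.1, 109.5]
force: [0.4, 0.0, 0.2]
grip_width: 0.0433
grasp_force: 0.0
[ -4. -17.  -6. 119. -21.  71.  13.]
t 27.47 box x' -194.9 y' 227.1 z 264.2 mm psi' 101.07 rot [169.3 -17.1 109.5] F [0.4 0.  0.2] w 43.3 g 0.0 j7 13
shift tool x -11.92 y -0.90 z -0.47 tool z in box [0.127 0.319] -0.939 tool y in box [0.975 0.135] 0.178
```

```bash

python3 -m jog '[[0.5,0.95,-0.9,0,0],[0.5,0.95,-0.9,0,0],[0.5,0.95,-0.9,0,0],[0.5,0.95,-0.9,0,0],[0.5,0.9,-0.9,0,0],[0.5,0.7,-1,0,0],[0.5,0.6,-1,0,0],[0.5,0.5,-1,0,0],[0.5,0.2,-1,0,0],[0.5,0,-1,0,0]]'
python3 -c "
from cell import env;print(env.get_obs()['qpos'].round(0))"
python3 st.py -170 -2 200
```

```text
time_s: 28.3
tool_pos: [0.2956, 0.2809, 0.2485]
tool_rot: [177.3, -17.7, 109.6]
force: [0.6, 0.2, 0.1]
grip_width: 0.0436
grasp_force: 0.0
[-23. -17.  -8. 120. -20.  72.  -7.]
t 28.30 box x' -269.4 y' 353.3 z 248.5 mm psi' 101.16 rot [177.3 -17.7 109.6] F [0.6 0.2 0.1] w 43.6 g 0.0 j7 -7
shift tool x -18.26 y 1.59 z -3.20 tool z in box [-0.012  0.306] -0.952 tool y in box [0.983 0.179] 0.045
```

```bash

python3 -m jog '[[0.5,0.6,-1,0,0],[0.5,0.6,-1,0,0],[0.5,0.6,-1,0,0],[0.5,0.6,-1,0,0],[0.5,0.6,-1,0,0],[0.5,0.6,-1,0,0],[0.5,0.5,-1,0,0],[0.5,0.4,-1,0,0],[0.5,0.3,-1,0,0],[0.5,0.2,-1,0,0],[0.5,0,-1,0,0]]'
python3 -c "
from cell import env;print(env.get_obs()['qpos'].round(0))"
python3 st.py -170 -2 200
```

```text
time_s: 29.22
tool_pos: [0.1464, 0.3832, 0.2518]
tool_rot: [-176.3, -15.3, 109.6]
force: [0.0, 1.0, -0.5]
grip_width: 0.0432
grasp_force: 0.0
[-50. -17.  -9. 119. -18.  72. -34.]
t 29.22 box x' -401.9 y' 476.4 z 251.8 mm psi' 101.12 rot [-176.3  -15.3  109.6] F [ 0.   1.  -0.5] w 43.2 g 0.0 j7 -34
shift tool x -25.48 y 6.48 z -4.72 tool z in box [-0.113  0.246] -0.962 tool y in box [0.976 0.209] -0.061
```

```bash

python3 -m jog '[[0.5,-0.1,-1,0,0],[0.5,-0.1,-1,0,0],[0.5,-0.2,-1,0,0],[0.5,-0.5,-0.9,0,0],[0.5,-0.9,-0.6,0,0],[0.5,-0.9,-0.5,0,0],[0.5,-0.9,-0.4,0,0]]'
python3 -c "
from cell import env;print(env.get_obs()['qpos'].round(0))"
python3 st.py -200 -2 160
```

```text
time_s: 29.8
tool_pos: [0.1155, 0.358, 0.2217]
tool_rot: [-172.3, -12.3, 109.9]
force: [0.3, -0.6, -0.5]
grip_width: 0.0431
grasp_force: 0.0
[-52. -17.  -9. 122. -18.  73. -35.]
t 29.80 box x' -436.3 y' 456.0 z 221.7 mm psi' 101.45 rot [-172.3  -12.3  109.9] F [ 0.3 -0.6 -0.5] w 43.1 g 0.0 j7 -35
shift tool x -24.88 y 6.66 z -3.20 tool z in box [-0.173  0.181] -0.968 tool y in box [0.966 0.225] -0.131
```

```bash

python3 -m jog '[[0.5,-1,-0.3,0,0],[0.5,-1,-0.2,0,0],[0.5,-1,-0.1,0,0],[0.5,-0.96,0.27,0,0.159],[0.5,-0.92,0.38,0,0.159],[0.5,-0.87,0.49,0,0.159],[0.5,-0.8,0.59,0,0.159],[0.5,-0.72,0.69,0,0.159],[0.5,-0.62,0.78,0,0.159],[0.5,-0.52,0.85,0,0.159],[0.5,-0.41,0.91,0,0.159],[0.5,-0.3,0.95,0,0.159]]'
python3 -m jog '[[0.5,-0.18,0.98,0,0.159],[0.5,-0.06,0.99,0,0.159],[0.5,0.08,0.99,0,0.159],[0.5,0.2,0.98,0,0.159],[0.5,0.32,0.94,0,0.159]]'
python3 -c "
from cell import env;print(env.get_obs()['qpos'].round(0))"
python3 st.py -185 -2 160
```

```text
time_s: 30.8
tool_pos: [0.2462, 0.1827, 0.1589]
tool_rot: [-165.6, 3.3, 46.5]
force: [0.1, 0.3, -0.4]
grip_width: 0.0436
grasp_force: 0.0
time_s: 31.22
tool_pos: [0.3025, 0.1042, 0.1356]
tool_rot: [-170.2, 11.1, 11.3]
force: [0.4, 0.3, -0.6]
grip_width: 0.0437
grasp_force: 0.0
[-13.  -9.   0. 126. -10.  74. -88.]
t 31.22 box x' -288.6 y' 177.5 z 135.6 mm psi' 2.84 rot [-170.2   11.1   11.3] F [ 0.4  0.3 -0.6] w 43.7 g 0.0 j7 -88
shift tool x 4.41 y 8.73 z -3.65 tool z in box [-0.197  0.161] -0.967 tool y in box [ 0.016 -0.986] -0.167
```

```bash

python3 -m jog '[[0.5,0.49,0.97,-0.4,0.06],[0.5,0.49,0.97,-0.4,0],[0.5,0.49,0.97,-0.4,0],[0.5,0.49,0.97,-0.4,0],[0.5,0.49,0.97,-0.4,0],[0.5,0.49,0.97,-0.4,0],[0.5,0.49,0.97,-0.4,0],[0.5,0.49,0.97,-0.4,0],[0.5,0.49,0.97,-0.4,0],[0.5,0,0,0,0]]' >/dev/null
python3 st.py -171 -2 65
```

```text
t 32.05 box x' -190.0 y' -8.4 z 160.3 mm psi' 0.18 rot [-170.8   11.3    8.6] F [-1.  -0.9  0. ] w 43.6 g 0.0 j7 -70
shift tool x 1.87 y 0.40 z 4.48 tool z in box [-0.195  0.159] -0.968 tool y in box [-0.028 -0.987] -0.156
```

```bash

python3 -m jog '[[0.5,0.5,0,0.3,0],[0.5,0.64,0.12,1,0],[0.5,0.64,0.12,1,0],[0.5,0,0,1,0],[0.5,0,0,1,0],[0.5,0,0,0.5,0],[0.5,0,0,0,0]]' >/dev/null
python3 st.py -171 0.3 46
```

```text
t 32.63 box x' -176.7 y' 7.3 z 57.0 mm psi' 0.59 rot [-170.7   11.6    9. ] F [-0.2 -4.  -0.7] w 43.7 g 2.2 j7 -69
shift tool x 0.39 y 0.43 z 0.42 tool z in box [-0.2    0.159] -0.967 tool y in box [-0.022 -0.987] -0.158
```

```bash

python3 -m jog '[[0.5,0.39,0.43,0,0],[0.5,0,0,0.45,0],[0.5,0,0,0,0]]' >/dev/null
python3 st.py -171 0.3 46
python3 -m jog '[[0,0,0,0,0],[0,0,0,0,0],[0,0,0,0,0],[0,0,0,0,0]]' 12 >/dev/null
python3 st.py -171 0.3 46
```

```text
t 32.88 box x' -170.1 y' 1.5 z 46.6 mm psi' 0.58 rot [-170.6   11.5    9. ] F [-1.3  0.3 -0.5] w 43.2 g 0.0 j7 -68
shift tool x -0.04 y 0.07 z 0.03 tool z in box [-0.199  0.162] -0.966 tool y in box [-0.023 -0.987] -0.161
t 33.22 box x' -169.2 y' 0.2 z 48.3 mm psi' 0.57 rot [-170.7   11.4    9. ] F [-0.3 -0.3 -1. ] w 26.1 g 11.8 j7 -68
shift tool x -0.07 y 0.02 z 0.13 tool z in box [-0.196  0.16 ] -0.967 tool y in box [-0.022 -0.987] -0.159
```

```bash

python3 -m jog '[[0,-0.05,-0.05,-0.31,0],[0,-0.05,-0.05,-0.31,0],[0,-0.06,-0.1,-0.63,0],[0,-0.01,-0.1,-0.63,0],[0,0.04,-0.1,-0.63,0],[0,0.09,-0.1,-0.62,0],[0,0.13,-0.09,-0.62,0],[0,0.18,-0.09,-0.6,0],[0,0.23,-0.09,-0.59,0],[0,0.27,-0.08,-0.57,0],[0,0.31,-0.08,-0.55,0],[0,0.35,-0.07,-0.53,0]]' >/dev/null
python3 -m jog '[[0,0.39,-0.07,-0.5,0],[0,0.43,-0.06,-0.47,0],[0,0.46,-0.05,-0.43,0],[0,0.49,-0.05,-0.4,0],[0,0.4,-0.03,-0.28,0],[0,0.2,-0.02,-0.14,0],[0,0,0,0,0]]' >/dev/null
python3 st.py -54 0.3 206
```

```text
t 34.80 box x' -59.2 y' -0.1 z 206.4 mm psi' 0.67 rot [-170.5   11.5    9.1] F [  1.6   3.3 -10.8] w 25.5 g 13.0 j7 -73
shift tool x 0.26 y -0.02 z -0.03 tool z in box [-0.198  0.162] -0.967 tool y in box [-0.021 -0.987] -0.161
```

```bash

python3 -m jog '[[0,0.12,0,0,0],[0,0,0,0,0]]'
python3 - <<'E'
from cell import env, read_camera
import cv2,numpy as np
c=read_camera("side");cv2.imwrite("pics/s3.png",cv2.resize(c["color"][90:220,230:360,::-1],None,fx=4.5,fy=4.5,interpolation=cv2.INTER_CUBIC))
E
```

```text
time_s: 34.97
tool_pos: [0.5569, -0.0377, 0.2068]
tool_rot: [-170.5, 11.5, 9.1]
force: [1.1, 5.0, -7.3]
grip_width: 0.0259
grasp_force: 12.9
```

View pics/s3.png

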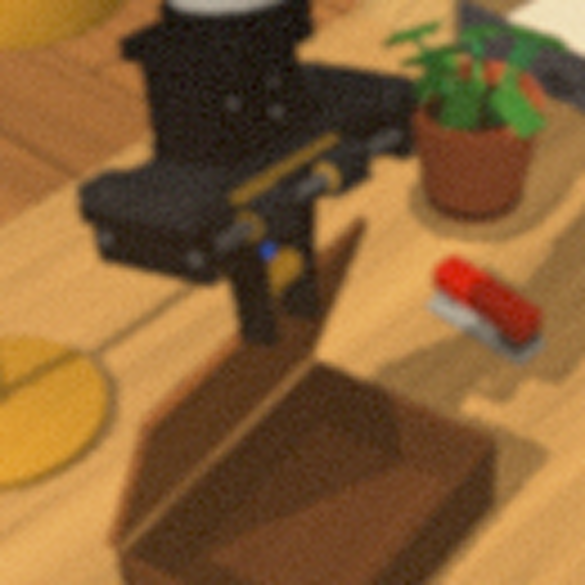

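```bash

python3 -m jog '[[0.4,0,0,0,0],[0.4,0,0,0.1,0],[0.6,0,0,0.2,0]]'
python3 -m jog '[[1,0,0,0.2,0],[1,0,0,0,0],[1,0,0,0,0],[1,0,0,0,0]]'
python3 st.py -54 0.3 206
python3 - <<'E'
from cell import env, read_camera
import cv2,numpy as np
from h import *
c=read_camera("side");cv2.imwrite("pics/s4.png",cv2.resize(c["color"][90:220,230:360,::-1],None,fx=4.5,fy=4.5,interpolation=cv2.INTER_CUBIC))
E
```

```text
time_s: 35.27
tool_pos: [0.5564, -0.0397, 0.2029]
tool_rot: [-170.7, 11.3, 8.9]
force: [-0.4, -0.2, 1.6]
grip_width: 0.0358
grasp_force: 0.5
time_s: 35.6
tool_pos: [0.5554, -0.0379, 0.1975]
tool_rot: [-170.6, 11.4, 9.0]
force: [0.2, 0.1, 0.7]
grip_width: 0.0607
grasp_force: 0.3
t 35.60 box x' -59.3 y' -0.2 z 197.5 mm psi' 0.55 rot [-170.6   11.4    9. ] F [0.2 0.1 0.7] w 60.7 g 0.3 j7 -73
shift tool x 0.18 y -0.10 z -0.46 tool z in box [-0.197  0.161] -0.967 tool y in box [-0.023 -0.987] -0.159
```

View pics/s4.png

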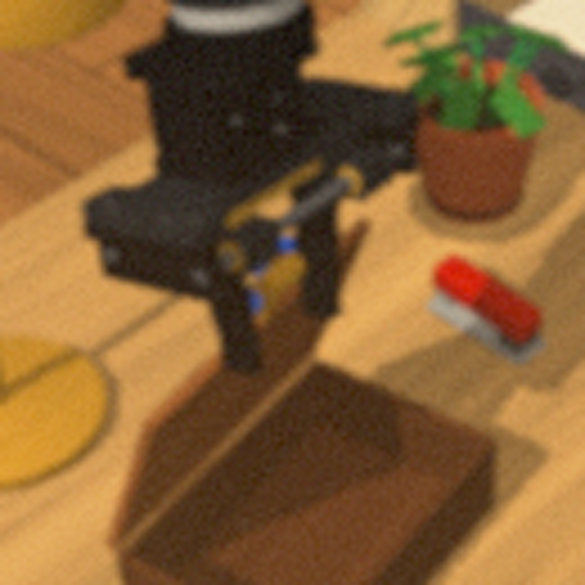

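```bash

python3 -m jog '[[0.72,-0.18,0.03,0,-0.122],[0.72,-0.18,0.03,0,-0.122],[0.72,-0.18,0.03,0,-0.122],[0.72,-0.18,0.03,0,-0.122],[0.72,0,0,0,0]]'
python3 st.py -73 -4 190
python3 - <<'E'
from cell import env, read_camera
import cv2,numpy as np
from h import *
np.set_printoptions(precision=1,suppress=True)
c=read_camera("top");P=cloud(c);np.save("pics/t5.npy",P)
cv2.imwrite("pics/t5.png",cv2.resize(c["color"][90:240,230:400,::-1],None,fx=4,fy=4,interpolation=cv2.INTER_CUBIC))
E
```

```text
time_s: 36.07
tool_pos: [0.5424, -0.0449, 0.1997]
tool_rot: [-167.1, 7.1, 30.9]
force: [-0.5, 0.4, -0.1]
grip_width: 0.0631
grasp_force: 0.2
t 36.07 box x' -73.2 y' -5.2 z 199.7 mm psi' 22.47 rot [-167.1    7.1   30.9] F [-0.5  0.4 -0.1] w 63.1 g 0.2 j7 -51
shift tool x 0.09 y 0.05 z 0.48 tool z in box [-0.197  0.161] -0.967 tool y in box [ 0.347 -0.911] -0.222
```

```bash

python3 st.py -69 -62 190 | tail -1
python3 -m jog '[[0.65,-0.15,0.6,0,0],[0.55,-0.2,0.65,0,0],[0.5,-0.2,0.65,0,0],[0.47,-0.2,0.65,0,0],[0.47,-0.15,0.4,0,0],[0.47,0,0,0,0]]'
python3 st.py -69 -62 190
```

```text
shift tool x -0.83 y 2.78 z -0.03 tool z in box [-0.196  0.161] -0.967 tool y in box [ 0.343 -0.913] -0.221
time_s: 36.62
tool_pos: [0.5551, -0.1074, 0.1877]
tool_rot: [-167.1, 7.2, 30.6]
force: [-0.9, -0.6, -0.4]
grip_width: 0.0415
grasp_force: 0.2
t 36.62 box x' -69.8 y' -68.9 z 187.7 mm psi' 22.10 rot [-167.1    7.2   30.6] F [-0.9 -0.6 -0.4] w 41.5 g 0.2 j7 -45
shift tool x 0.15 y -0.33 z -0.07 tool z in box [-0.198  0.16 ] -0.967 tool y in box [ 0.341 -0.914] -0.221
```

```bash

python3 -m jog '[[0.47,0.2,0.03,0,0.14],[0.47,0.2,0.03,0,0.14],[0.47,0.2,0.03,0,0.14],[0.47,0.2,0,0,0.14],[0.47,0,0,0,0]]'
python3 st.py -54 -105 183
python3 - <<'E'
from cell import env, read_camera
import cv2,numpy as np
c=read_camera("side");cv2.imwrite("pics/s6.png",cv2.resize(c["color"][90:220,230:360,::-1],None,fx=4.5,fy=4.5,interpolation=cv2.INTER_CUBIC))
E
```

```text
time_s: 37.03
tool_pos: [0.5712, -0.0986, 0.1854]
tool_rot: [-171.3, 11.9, 5.6]
force: [-0.4, -0.4, 0.6]
grip_width: 0.0413
grasp_force: 0.0
t 37.03 box x' -52.6 y' -62.6 z 185.4 mm psi' -2.81 rot [-171.3   11.9    5.6] F [-0.4 -0.4  0.6] w 41.3 g 0.0 j7 -70
shift tool x 0.06 y 2.11 z -0.21 tool z in box [-0.197  0.161] -0.967 tool y in box [-0.08  -0.986] -0.148
```

View pics/s6.png

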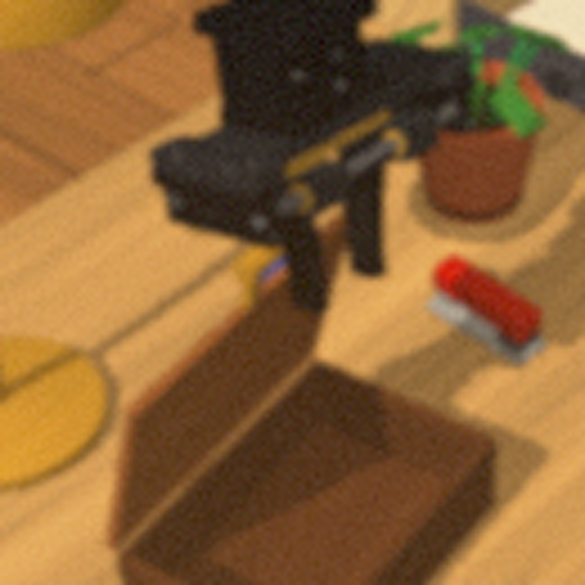

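```bash

python3 -m jog '[[0.47,0.05,0.65,-0.05,0],[0.47,0.05,0.65,-0.05,0],[0.47,0.05,0.65,-0.05,0],[0.47,0,0,0,0],[0.47,0.17,0,0,-0.156],[0.47,0.17,0,0,-0.156],[0.47,0.17,0,0,-0.156],[0.47,0.17,0,0,-0.156]]'
python3 st.py -54 -105 183
python3 -m jog '[[0.47,0.17,0,0,-0.156],[0.47,0.17,0,0,-0.156],[0.47,0.17,0,0,-0.156],[0.47,0.17,0,0,-0.156],[0.47,0.17,0,0,-0.156],[0.47,0.17,0,0,-0.156],[0.47,0,0,0,0]]'
python3 st.py -54 -105 183
python3 - <<'E'
from cell import env, read_camera
import cv2,numpy as np
c=read_camera("side");cv2.imwrite("pics/s7.png",cv2.resize(c["color"][70:220,230:380,::-1],None,fx=4,fy=4,interpolation=cv2.INTER_CUBIC))
E
```

```text
time_s: 37.75
tool_pos: [0.5895, -0.1353, 0.1796]
tool_rot: [-166.7, 6.4, 34.0]
force: [-0.4, -0.4, 0.6]
grip_width: 0.0406
grasp_force: 0.2
t 37.75 box x' -39.9 y' -101.5 z 179.6 mm psi' 25.50 rot [-166.7    6.4   34. ] F [-0.4 -0.4  0.6] w 40.6 g 0.2 j7 -40
shift tool x -0.73 y -0.16 z -0.05 tool z in box [-0.197  0.161] -0.967 tool y in box [ 0.396 -0.889] -0.229
time_s: 38.33
tool_pos: [0.6023, -0.1187, 0.1789]
tool_rot: [-165.8, -4.1, 74.7]
force: [-0.4, -1.0, -0.5]
grip_width: 0.0409
grasp_force: 0.2
t 38.33 box x' -24.8 y' -87.0 z 178.9 mm psi' 66.28 rot [-165.8   -4.1   74.7] F [-0.4 -1.  -0.5] w 40.9 g 0.2 j7 -2
shift tool x -1.39 y -1.02 z -0.05 tool z in box [-0.197  0.162] -0.967 tool y in box [ 0.895 -0.374] -0.244
```

View pics/s7.png

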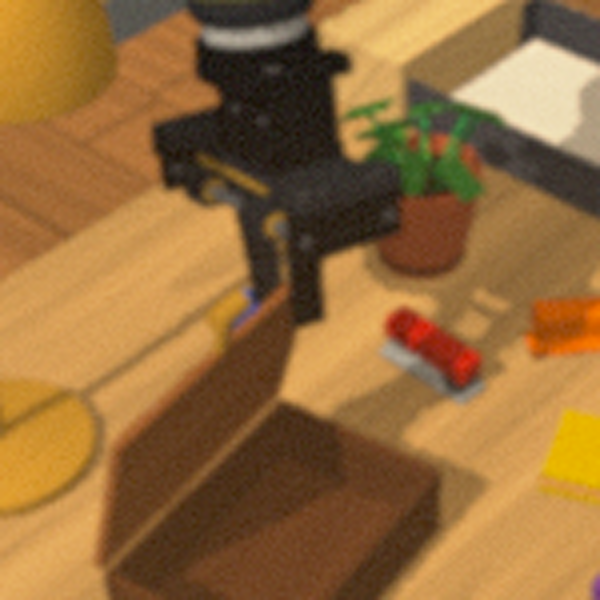

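```bash

python3 -m jog '[[0.4,0,0,0,0],[0.31,0,0,0,0],[0.31,0.12,0.27,-0.06,0],[0.31,0.12,0.27,-0.06,0],[0.31,0.12,0.27,-0.06,0],[0.31,0.12,0.27,-0.06,0],[0.31,0.12,0.27,-0.06,0],[0.31,0,0,0,0]]' 3
python3 st.py 54 -87 179
```

```text
time_s: 39.05
tool_pos: [0.6334, -0.1138, 0.1786]
tool_rot: [-165.8, -4.0, 74.6]
force: [-0.3, 0.6, -1.1]
grip_width: 0.0275
grasp_force: 0.0
t 39.05 box x' 6.7 y' -86.7 z 178.6 mm psi' 66.15 rot [-165.8   -4.    74.6] F [-0.3  0.6 -1.1] w 27.5 g 0.0 j7 -3
shift tool x 0.94 y 2.11 z -0.49 tool z in box [-0.196  0.161] -0.967 tool y in box [ 0.894 -0.376] -0.244
```

```bash

python3 -m jog '[[0.24,0,0,0,0],[0.24,0.06,0.13,-0.03,0],[0.24,0.06,0.13,-0.03,0],[0.24,0.1,0.22,-0.05,0],[0.24,0.1,0.22,-0.05,0],[0.24,0.1,0.22,-0.05,0],[0.24,0.1,0.22,-0.05,0]]'
python3 st.py 54 -87 179
```

```text
time_s: 39.63
tool_pos: [0.6579, -0.1105, 0.1792]
tool_rot: [-165.8, -4.0, 74.6]
force: [0.2, -0.6, -0.4]
grip_width: 0.0207
grasp_force: 0.1
t 39.63 box x' 31.5 y' -87.1 z 179.2 mm psi' 66.10 rot [-165.8   -4.    74.6] F [ 0.2 -0.6 -0.4] w 20.7 g 0.1 j7 -3
shift tool x 0.46 y 1.01 z -0.21 tool z in box [-0.197  0.161] -0.967 tool y in box [ 0.893 -0.377] -0.244
```

```bash

for i in 1; do python3 -m jog '[[0.24,0.06,0.13,-0.03,0],[0.24,0.06,0.13,-0.03,0]]' | sed -n '2p;4p;6p'; done
python3 -m jog '[[0.24,0.06,0.13,-0.03,0],[0.24,0.06,0.13,-0.03,0]]' | sed -n '2p;4p;6p'
python3 -m jog '[[0.24,0.06,0.13,-0.03,0],[0.24,0,0,0,0]]' | sed -n '2p;4p;6p'
python3 - <<'E'
import numpy as np
from cell import env, read_camera
from h import *
a=np.radians(8.45);H=np.array([.614,-.029]);B=np.array([[np.cos(a),np.sin(a)],[-np.sin(a),np.cos(a)]])
c=read_camera("side");P=cloud(c).reshape(-1,3);q=(P[:,:2]-H)@B.T
k=(P[:,2]>.09)&(P[:,2]<.185)&(abs(q[:,1])<60)&(q[:,0]>-100)&(q[:,0]<80)
x=q[k,0];z=P[k,2];s=np.polyfit(z,x,1);print(k.sum(),s,"theta",np.pi/2+np.arctan(s[0]),np.std(x-np.polyval(s,z)))
E
```

```text
tool_pos: [0.6634, -0.1097, 0.1791]
force: [-2.5, 0.6, -0.9]
grasp_force: 1.2
tool_pos: [0.6663, -0.1101, 0.1784]
force: [-7.0, -2.7, -2.1]
grasp_force: 3.5
tool_pos: [0.6688, -0.1106, 0.1778]
force: [-7.9, -2.2, -0.8]
grasp_force: 3.5
15700 [-2.59589278  0.32978525] theta 0.3677038444511078 0.5732803153436951
```

```bash

python3 -m jog '[[0.4,-0.04,-0.1,0.02,0],[0.5,0,0,0,0],[0.5,0,0,-0.3,0],[0.5,0,0,-0.7,0],[0.5,0,0,-0.7,0],[0.5,0,0,-0.7,0]]' | sed -n '1,2p;4,6p'
cat > th.py <<'E'
import numpy as np
from cell import env, read_camera
from h import *
a=np.radians(8.45);H=np.array([.614,-.029]);B=np.array([[np.cos(a),np.sin(a)],[-np.sin(a),np.cos(a)]])
c=read_camera("side");P=cloud(c);Q=(P[...,:2]-H)@B.T
k=(P[...,2]>.09)&(P[...,2]<.18)&(abs(Q[...,1])<.06)&(Q[...,0]>-.12)&(Q[...,0]<.08)
x=Q[k][:,0];z=P[k][:,2]
for _ in range(3):
    s=np.polyfit(z,x,1);e=abs(x-np.polyval(s,z));x,z=x[e<max(.003,e.std())],z[e<max(.003,e.std())]
print(len(x),s,"theta",np.pi/2+np.arctan(s[0]))
col=c["color"].astype(int)
for n,C in(("side",c),("top",read_camera("top"))):
    col=C["color"].astype(int);A=cloud(C)
    g=(col[...,0]>110)&(col[...,1]<60)&(col[...,2]<60)&(A[...,2]>.03)&(A[...,2]<.09)&(A[...,1]<-.0)&(A[...,1]>-.4)&(A[...,0]>.4)
    l=cv2.connectedComponentsWithStats(g.astype(np.uint8));i=1+np.argmax(l[2][1:,4])
    p=A[l[1]==i];print(n,l[2][i],cv2.minAreaRect((p[:,:2]*1000).astype(np.float32)),np.median(p[:,2]).round(4))
E
python3 th.py; python3 st.py 54 -140 230
```

```text
time_s: 40.68
tool_pos: [0.6808, -0.1146, 0.2273]
force: [-1.1, -0.2, -0.6]
grip_width: 0.0435
grasp_force: 0.0
1130 [ 0.28893019 -0.02076481] theta 1.8520666488093447
side [327 148  23  16 141] ((601.1749877929688, -270.0292663574219), (20.64886474609375, 80.75279998779297), 86.86262512207031) 0.0369
top [381 154   9  29 233] ((603.1975708007812, -271.4612731933594), (23.524375915527344, 79.84075927734375), 88.10366821289062) 0.0382
t 40.78 box x' 54.7 y' -95.2 z 229.3 mm psi' 66.13 rot [-166.2   -4.    74.6] F [0.8 0.2 0.4] w 43.7 g 0.0 j7 -4
shift tool x -2.06 y 0.80 z -0.39 tool z in box [-0.191  0.159] -0.969 tool y in box [ 0.895 -0.378] -0.238
```

```bash
python3 - <<'E'
from h import *
np.set_printoptions(precision=3,suppress=True)
for n in("top","side"):
    P=cloud(load(f"pics/{n}0.npz")).reshape(-1,3)
    for lo,hi in((.03,.06),(.06,.095),(.095,.12),(.12,.17)):
        k=(P[:,2]>lo)&(P[:,2]<hi)&(P[:,0]>.55)&(P[:,0]<.8)&(P[:,1]<-.3)&(P[:,1]>-.48)
        q=P[k];print(n,lo,len(q),q[:,:2].min(0),q[:,:2].max(0), "x<.65:",q[q[:,0]<.65][:,:2].round(3)[::6].tolist()[:8])
E
```

```text
top 0.03 123 [ 0.55  -0.416] [ 0.724 -0.339] x<.65: [[0.57, -0.351], [0.566, -0.355], [0.565, -0.356], [0.561, -0.35], [0.56, -0.341], [0.559, -0.356], [0.557, -0.343], [0.555, -0.357]]
top 0.06 523 [ 0.646 -0.423] [ 0.773 -0.333] x<.65: [[0.649, -0.362]]
top 0.095 513 [ 0.646 -0.442] [ 0.767 -0.318] x<.65: [[0.649, -0.359], [0.649, -0.377], [0.646, -0.38]]
top 0.12 433 [ 0.653 -0.44 ] [ 0.766 -0.317] x<.65: []
side 0.03 197 [ 0.55  -0.399] [ 0.736 -0.337] x<.65: [[0.567, -0.356], [0.553, -0.368], [0.558, -0.36], [0.557, -0.348], [0.559, -0.346], [0.553, -0.343], [0.554, -0.34]]
side 0.06 375 [ 0.642 -0.431] [ 0.769 -0.332] x<.65: [[0.646, -0.381]]
side 0.095 253 [ 0.643 -0.439] [ 0.766 -0.32 ] x<.65: [[0.648, -0.383], [0.648, -0.363]]
side 0.12 140 [ 0.652 -0.429] [ 0.762 -0.316] x<.65: []
```

```bash

python3 -m jog '[[0.5,-0.81,-0.27,0,0.156],[0.5,-0.83,-0.17,0,0.156],[0.5,-0.85,-0.07,0,0.156],[0.5,-0.85,0.04,0.4,0.156],[0.5,-0.83,0.14,0.4,0.156],[0.5,-0.81,0.24,0.4,0.156],[0.5,-0.78,0.34,0.4,0.156],[0.5,-0.73,0.43,0.4,0.156],[0.5,-0.67,0.52,0.4,0.156],[0.5,-0.6,0.6,0.4,0.156],[0.5,-0.53,0.67,0.4,0.156]]' | sed -n '1,4p'
cat > stw.py <<'E'
import sys,numpy as np
from cell import env
from scipy.spatial.transform import Rotation as R
o=env.get_obs();M=R.from_euler("xyz",o["tool_rot"],degrees=True).as_matrix()
print("t %.2f"%o["time_s"],o["tool_pos"].round(4),o["tool_rot"].round(1),"w",o["grip_width"].round(4),o["grasp_force"].round(1),o["force"].round(1))
print("shift",(M.T@(np.array([float(v) for v in sys.argv[1:4]])-o["tool_pos"])/.02).round(2))
E
python3 stw.py .577 -.2705 .034
```

```text
time_s: 41.7
tool_pos: [0.5629, -0.2627, 0.1654]
tool_rot: [-172.9, 12.9, -1.7]
force: [-0.2, 0.3, 0.3]Traceback (most recent call last):
  File "stw.py", line 5, in <module>
    print("t %.2f"%o["time_s"],o["tool_pos"].round(4),o["tool_rot"].round(1),"w",o["grip_width"].round(4),o["grasp_force"].round(1),o["force"].round(1))
                                                                                 ^^^^^^^^^^^^^^^^^^^^^
AttributeError: 'float' object has no attribute 'round'
```

```bash
sed -i 's/o\["grip_width"\].round(4),o\["grasp_force"\].round(1)/round(o["grip_width"],4),round(o["grasp_force"],1)/' stw.py
python3 stw.py .577 -.2705 .034
```

```text
t 41.70 [ 0.5629 -0.2627  0.1654] [-172.9   12.9   -1.7] w 0.0435 0.0 [-0.2  0.3  0.3]
shift [2.17 1.14 6.15]
```

```bash

python3 -m jog '[[0.5,0.72,0.38,0.8,0.02],[0.5,0.72,0.38,0.8,0],[0.5,0.72,0.38,0.8,0],[0.5,0,0,0.8,0],[0.5,0,0,0.8,0],[0.5,0,0,0.8,0],[0.5,0,0,0,0]]' >/dev/null
python3 stw.py .577 -.2705 .034
```

```text
t 42.28 [ 0.5807 -0.2723  0.057 ] [-172.9   13.3   -2.2] w 0.0436 0.0 [-0.8 -0.5 -0.1]
shift [0.08 0.06 1.16]
```

```bash

python3 -m jog '[[0.5,0.05,0.06,0.6,0],[0.5,0,0,0.56,0],[0.5,0,0,0,0],[0,0,0,0,0],[0,0,0,0,0],[0,0,0,0,0],[0,0,0,0,0]]' 25 >/dev/null
python3 stw.py .577 -.2705 .034
python3 -m jog '[[0,-0.05,-0.03,-0.3,0],[0,-0.1,-0.06,-0.7,0],[0,-0.15,-0.1,-0.9,0],[0,-0.2,-0.12,-0.95,0],[0,-0.2,-0.12,-0.95,0],[0,0,0,0,0]]' >/dev/null
python3 stw.py .577 -.2705 .034; python3 st.py -92 -2 140; python3 th.py
```

```text
t 42.87 [ 0.5794 -0.2729  0.0388] [-173.1   12.9   -2.3] w 0.0247 25.1 [-0.2 -1.9  3.2]
shift [-0.07 -0.08  0.28]
t 43.37 [ 0.585  -0.2745  0.1216] [-173.2   12.5   -2.3] w 0.0248 24.3 [ 0.7  0.2 -0.1]
shift [0.55 0.33 4.35]
t 43.37 box x' -64.7 y' -238.6 z 121.6 mm psi' -10.77 rot [-173.2   12.5   -2.3] F [ 0.7  0.2 -0.1] w 24.8 g 24.3 j7 -62
shift tool x -3.66 y -11.30 z 1.22 tool z in box [-0.19   0.157] -0.969 tool y in box [-0.211 -0.971] -0.116
1115 [ 0.28359465 -0.01988597] theta 1.847135225278068Traceback (most recent call last):
  File "th.py", line 15, in <module>
    l=cv2.connectedComponentsWithStats(g.astype(np.uint8));i=1+np.argmax(l[2][1:,4])
                                                               ~~~~~~~~~^^^^^^^^^^^^
    return _wrapfunc(a, 'argmax', axis=axis, out=out, **kwds)
    return bound(*args, **kwds)
ValueError: attempt to get argmax of an empty sequence
```

```bash

python3 -m jog '[[0,-0.15,-0.5,0,-0.06],[0,-0.3,-0.95,0.05,-0.06],[0,-0.25,-0.95,0.05,-0.06],[0,-0.2,-0.95,0.05,-0.06],[0,-0.15,-0.97,0.05,0],[0,-0.15,-0.97,0.05,0],[0,-0.15,-0.97,0.05,0],[0,-0.15,-0.97,0.05,0],[0,-0.15,-0.97,0.05,0],[0,-0.15,-0.97,0.05,0],[0,-0.15,-0.97,0.05,0],[0,-0.1,-0.7,0,0]]' >/dev/null
python3 st.py -92 -2 47
```

```text
t 44.47 box x' -96.8 y' -17.5 z 146.4 mm psi' 0.31 rot [-170.6   11.6    8.8] F [ 0.4  0.4 -1.4] w 24.2 g 24.3 j7 -70
shift tool x 1.24 y 0.02 z 4.88 tool z in box [-0.199  0.162] -0.966 tool y in box [-0.027 -0.987] -0.16
```

```bash

python3 -m jog '[[0,0.27,0,0.7,0],[0,0.27,0,0.95,0],[0,0.27,0,0.95,0],[0,0.24,0,0.95,0],[0,0.1,0,0.65,0],[0,0.06,0,0.3,0]]' >/dev/null
python3 st.py -92 -2 45
python3 -m jog '[[0,0.02,0,0.15,0],[0,0.02,0,0.1,0],[0,0,0,0,0]]' >/dev/null
python3 st.py -92 -2 45
```

```text
t 44.97 box x' -91.6 y' -4.6 z 53.0 mm psi' 0.23 rot [-170.6   11.7    8.7] F [-0.   0.2 -0.9] w 24.3 g 24.3 j7 -69
shift tool x 0.06 y -0.06 z 0.41 tool z in box [-0.201  0.162] -0.966 tool y in box [-0.029 -0.987] -0.159
t 45.22 box x' -89.7 y' -4.8 z 50.8 mm psi' 0.18 rot [-170.7   11.4    8.6] F [ 0.   0.8 -0.9] w 24.9 g 24.3 j7 -69
shift tool x -0.05 y -0.09 z 0.33 tool z in box [-0.196  0.161] -0.967 tool y in box [-0.029 -0.987] -0.158
```

```bash

python3 -m jog '[[0,0.03,0,0.15,0],[0,0,0,0,0]]' | sed -n '2p;4p'
python3 -m jog '[[0,0.03,0,0.1,0],[0,0,0,0,0]]' | sed -n '2p;4p'
```

```text
tool_pos: [0.5259, -0.0464, 0.0478]
force: [-0.4, -0.2, -2.0]
tool_pos: [0.526, -0.0459, 0.0456]
force: [0.4, 0.1, -0.9]
```

```bash

python3 -m jog '[[0,0.02,0,0.12,0],[0,0,0,0,0]]' | sed -n '2p;4p'
python3 -m jog '[[0,0.02,0,0.1,0],[0,0,0,0,0]]' | sed -n '2p;4p'
```

```text
tool_pos: [0.5264, -0.0458, 0.0451]
force: [-1.3, -0.4, 9.8]
tool_pos: [0.5265, -0.0456, 0.0449]
force: [-4.0, -0.6, 19.6]
```

```bash

python3 -m jog '[[0.5,0,0,0,0],[0.5,0,0,0,0],[0.5,0,0,0,0],[0.5,0,0,-0.3,0],[0.5,0,0,-1,0],[0.5,0,0,-1,0],[0.5,0,0,-1,0],[0.5,0,0,-1,-0.156],[0.5,0,0,-1,-0.156],[0.5,0,0,-1,-0.156],[0.5,0,0,-1,-0.156],[0.5,0,0,-1,-0.156]]' | sed -n '1,2p;5,6p'
python3 -m jog '[[0.5,0,0,-0.7,-0.156],[0.5,0,0,0,-0.156],[0.5,0,0,0,-0.156],[0.5,0,0,0,-0.15]]' | sed -n '1,2p;5,6p'
python3 st.py 46 -96 229
python3 - <<'E'
import numpy as np
from cell import env, read_camera
from h import *
a=np.radians(8.45);H=np.array([.614,-.029]);B=np.array([[np.cos(a),np.sin(a)],[-np.sin(a),np.cos(a)]])
for n in("side","top"):
    C=read_camera(n);col=C["color"].astype(int);A=cloud(C);Q=(A[...,:2]-H)@B.T
    g=(col[...,0]>80)&(col[...,1]<.4*col[...,0])&(col[...,2]<.4*col[...,0])&(A[...,2]>.01)&(A[...,2]<.07)&(abs(Q[...,1])<.09)&(Q[...,0]<-.01)&(Q[...,0]>-.125)&(col[...,0]>2.6*col[...,1])
    p=A[g];q=Q[g];print(n,g.sum(),(cv2.minAreaRect((q*1000).astype(np.float32)) if len(q)>5 else None),np.percentile(p[:,2],[2,50,98]) if len(p) else None)
E
python3 th.py 2>/dev/null | head -1
```

```text
time_s: 46.88
tool_pos: [0.5619, -0.0671, 0.2025]
grip_width: 0.0437
grasp_force: 0.0
time_s: 47.22
tool_pos: [0.565, -0.0689, 0.2154]
grip_width: 0.0436
grasp_force: 0.0
t 47.22 box x' -54.4 y' -32.2 z 215.4 mm psi' 62.14 rot [-165.6   -3.    70.6] F [ 0.7 -0.1  0.9] w 43.6 g 0.0 j7 -9
shift tool x -0.44 y 5.57 z -2.16 tool z in box [-0.197  0.161] -0.967 tool y in box [ 0.862 -0.441] -0.249
side 286 ((-60.02318572998047, -0.7754364013671875), (26.294139862060547, 96.72697448730469), 86.75973510742188) [0.02895551 0.04265927 0.04770046]
top 0 None None
1108 [ 0.28722402 -0.02048221] theta 1.850491219828117
```

```bash

python3 -m jog '[[0.5,-0.2,0.4,-1,-0.05],[0.5,-0.1,0.8,-0.8,-0.03],[0.5,0,0.95,-0.3,0],[0.5,0,0.95,0,0],[0.5,0,0.95,0,0],[0.5,0,0.95,0,0],[0.5,0,0.9,-0.1,0],[0.5,0,0,0,0]]' | sed -n '1,2p;4p'
python3 st.py 55 -97 229
```

```text
time_s: 48.08
tool_pos: [0.6841, -0.1116, 0.2254]
force: [-0.0, -0.4, -1.0]
t 48.08 box x' 57.2 y' -92.0 z 225.4 mm psi' 65.13 rot [-165.7   -3.7   73.6] F [-0.  -0.4 -1. ] w 44.0 g 0.0 j7 -4
shift tool x -0.26 y -0.04 z -0.19 tool z in box [-0.199  0.161] -0.967 tool y in box [ 0.886 -0.393] -0.247
```

```bash

python3 -m jog '[[0.5,-0.26,-0.04,0.2,0],[0.5,0,0,0.7,0],[0.5,0,0,0.7,0],[0.5,0,0,0.7,0],[0.36,0,0,0,0],[0.26,0,0,0,0]]' | sed -n '1,6p'
python3 st.py 44 -89 179
python3 -m jog '[[0.26,-0.05,-0.11,0.02,0],[0.26,-0.1,-0.22,0.05,0],[0.26,-0.1,-0.22,0.05,0]]' | sed -n '1,6p'
python3 th.py 2>/dev/null | head -1
```

```text
time_s: 48.58
tool_pos: [0.6691, -0.1097, 0.1837]
tool_rot: [-165.7, -3.8, 73.7]
force: [-0.3, 0.3, 0.9]
grip_width: 0.0369
grasp_force: 0.0
t 48.58 box x' 42.7 y' -87.9 z 183.7 mm psi' 65.26 rot [-165.7   -3.8   73.7] F [-0.3  0.3  0.9] w 36.9 g 0.0 j7 -4
shift tool x -0.04 y 0.14 z 0.20 tool z in box [-0.198  0.161] -0.967 tool y in box [ 0.887 -0.391] -0.247
time_s: 48.83
tool_pos: [0.6582, -0.1118, 0.1848]
tool_rot: [-165.9, -3.8, 73.7]
force: [-0.4, -0.5, 1.0]
grip_width: 0.0242
grasp_force: 0.2
1110 [ 0.27132805 -0.01941244] theta 1.8357455618583973
```

```bash

python3 -m jog '[[0.24,-0.1,-0.22,0.05,0],[0.24,-0.1,-0.22,0.05,0],[0.24,-0.1,-0.22,0.05,0],[0.24,-0.1,-0.22,0.05,0],[0.24,-0.09,-0.2,0.04,0],[0.24,-0.06,-0.13,0.03,0],[0.24,-0.06,-0.13,0.03,0],[0.24,-0.06,-0.13,0.03,0],[0.26,-0.06,-0.13,0.03,0]]' | sed -n '1,6p'
python3 th.py 2>/dev/null | head -1; python3 st.py -25 -87 179
```

```text
time_s: 49.68
tool_pos: [0.6231, -0.1163, 0.1842]
tool_rot: [-165.9, -3.8, 73.8]
force: [1.7, -0.2, 2.5]
grip_width: 0.0221
grasp_force: 6.0
759 [-5.04543225e-02  3.96484056e-05] theta 1.5203847518092688
t 49.78 box x' -4.4 y' -87.7 z 184.2 mm psi' 65.31 rot [-165.8   -3.8   73.8] F [ 1.3 -0.   2.9] w 22.4 g 4.3 j7 -2
shift tool x -0.42 y -0.86 z 0.46 tool z in box [-0.196  0.161] -0.967 tool y in box [ 0.888 -0.39 ] -0.245
```

```bash

python3 -m jog '[[0.29,-0.06,-0.13,0.03,0],[0.32,-0.07,-0.15,0.05,0],[0.36,-0.07,-0.15,0.05,0],[0.4,-0.07,-0.15,0.08,0],[0.44,-0.07,-0.15,0.08,0],[0.47,-0.05,-0.1,0.08,0],[0.47,0,0,0,0]]' | sed -n '1,6p'
python3 th.py 2>/dev/null | head -1; python3 st.py -24.8 -87 179
```

```text
time_s: 50.37
tool_pos: [0.6023, -0.1188, 0.1796]
tool_rot: [-165.7, -3.8, 73.7]
force: [0.6, -0.8, -0.3]
grip_width: 0.0395
grasp_force: 0.1
502 [-0.26961717  0.01331128] theta 1.307441347353254
t 50.47 box x' -24.1 y' -87.0 z 179.9 mm psi' 65.30 rot [-165.7   -3.8   73.7] F [-0.3 -0.7 -0.1] w 40.0 g 0.1 j7 -2
shift tool x -0.02 y -0.02 z 0.05 tool z in box [-0.197  0.161] -0.967 tool y in box [ 0.887 -0.39 ] -0.246
```

```bash

python3 -m jog '[[0.47,-0.17,0,0,0.156],[0.47,-0.17,0,0,0.156],[0.47,-0.17,0,0,0.156],[0.47,-0.17,0,0,0.156],[0.47,-0.17,0,0,0.156],[0.47,-0.17,0,0,0.156],[0.47,-0.17,0,0,0.156],[0.47,-0.17,0,0,0.156],[0.47,-0.17,0,0,0.156],[0.47,-0.17,0,0,0.12],[0.47,0,0,0,0]]' | sed -n '1,6p'
python3 th.py 2>/dev/null | head -1; python3 st.py -52.6 -62.6 185.4
```

```text
time_s: 51.38
tool_pos: [0.5798, -0.1406, 0.1825]
tool_rot: [-171.2, 11.8, 6.4]
force: [-0.3, 1.0, 0.1]
grip_width: 0.0408
grasp_force: 0.1
516 [-0.25852831  0.01276599] theta 1.3178072622821624
t 51.48 box x' -49.8 y' -105.1 z 182.4 mm psi' -1.71 rot [-171.1   11.8    6.7] F [-1.  -0.2  0.5] w 41.3 g 0.2 j7 -65
shift tool x -0.23 y -2.11 z 0.23 tool z in box [-0.197  0.161] -0.967 tool y in box [-0.061 -0.987] -0.151
```

```bash

python3 -m jog '[[0.47,-0.07,-0.65,0.07,0.02],[0.47,-0.08,-0.75,0.08,0],[0.47,-0.08,-0.71,0.08,0],[0.47,0,0,0,0]]' | sed -n '1,4p'
python3 th.py 2>/dev/null | head -1; python3 st.py -52.6 -62.6 185.4
python3 -m jog '[[0.47,-0.2,-0.03,0,-0.14],[0.47,-0.2,-0.03,0,-0.14],[0.47,-0.2,-0.03,0,-0.14],[0.47,-0.2,0,0,-0.14],[0.47,0,0,0,0]]' | sed -n '1,4p'
python3 th.py 2>/dev/null | head -1; python3 st.py -69.8 -68.9 187.7
```

```text
time_s: 51.82
tool_pos: [0.5717, -0.0934, 0.1854]
tool_rot: [-171.1, 11.9, 6.1]
force: [-0.6, 1.2, -0.3]
464 [-0.27154606  0.01345023] theta 1.3056440442250987
t 51.92 box x' -51.9 y' -61.3 z 185.3 mm psi' -2.59 rot [-171.3   11.9    5.9] F [ 0.3 -0.5  1.2] w 40.8 g 0.1 j7 -69
shift tool x -0.03 y 0.07 z -0.01 tool z in box [-0.197  0.161] -0.967 tool y in box [-0.076 -0.986] -0.148
time_s: 52.33
tool_pos: [0.5556, -0.1024, 0.1885]
tool_rot: [-167.1, 7.1, 30.8]
force: [-0.3, 0.4, 0.2]
407 [-0.34560697  0.01787516] theta 1.238040463921462
t 52.43 box x' -68.0 y' -63.5 z 188.4 mm psi' 22.07 rot [-167.1    7.2   30.5] F [-1.2 -0.2  1.4] w 40.8 g 0.4 j7 -45
shift tool x -0.18 y 0.22 z 0.01 tool z in box [-0.197  0.161] -0.967 tool y in box [ 0.341 -0.914] -0.221
```

```bash

python3 -m jog '[[0.47,0.12,-0.4,0,0],[0.5,0.2,-0.65,0,0],[0.55,0.2,-0.65,0,0],[0.65,0.2,-0.65,0,0],[0.72,0.08,-0.4,0,0],[0.72,0,0,0,0]]' | sed -n '1,6p'
python3 th.py 2>/dev/null | head -1; python3 st.py -73.2 -5.2 197
```

```text
time_s: 52.93
tool_pos: [0.5434, -0.0421, 0.1992]
tool_rot: [-167.0, 7.0, 31.0]
force: [-0.1, 0.2, 0.5]
grip_width: 0.0591
grasp_force: 0.3
255 [-0.36939827  0.01939863] theta 1.21694578776814
t 53.03 box x' -72.1 y' -5.7 z 198.8 mm psi' 22.39 rot [-167.1    7.1   30.8] F [-0.7  0.9 -0. ] w 61.3 g 0.2 j7 -50
shift tool x -0.03 y -0.02 z 0.10 tool z in box [-0.197  0.161] -0.967 tool y in box [ 0.346 -0.912] -0.222
```

```bash

python3 -m jog '[[0.72,0.18,-0.03,0,0.122],[0.72,0.18,-0.03,0,0.122],[0.72,0.18,-0.03,0,0.122],[0.72,0.18,-0.03,0,0.122],[0.6,0,0,0,0]]' | sed -n '1,6p'
python3 st.py -59.3 -0.2 203
python3 -m jog '[[0.5,0,0,-0.15,0],[0.4,0,0,-0.1,0],[0,0,0,0,0],[0,0,0,0,0],[0,0,0,0,0]]' 12 | sed -n '1,6p'
python3 th.py 2>/dev/null | head -1; python3 st.py -59.3 -0.2 206
```

```text
time_s: 53.45
tool_pos: [0.5563, -0.039, 0.1964]
tool_rot: [-170.7, 11.5, 8.7]
force: [-1.0, -0.0, -0.1]
grip_width: 0.0604
grasp_force: 0.1
t 53.45 box x' -58.6 y' -1.4 z 196.4 mm psi' 0.28 rot [-170.7   11.5    8.7] F [-1.  -0.  -0.1] w 60.4 g 0.1 j7 -72
shift tool x -0.10 y -0.11 z -0.30 tool z in box [-0.197  0.16 ] -0.967 tool y in box [-0.027 -0.987] -0.158
time_s: 53.87
tool_pos: [0.5569, -0.039, 0.2018]
tool_rot: [-170.6, 11.4, 8.9]
force: [-1.8, 6.1, 1.7]
grip_width: 0.0304
grasp_force: 4.2
311 [-0.37131865  0.01941613] theta 1.2152570399736504
t 53.97 box x' -57.9 y' 0.5 z 202.0 mm psi' 0.62 rot [-170.5   11.4    9.1] F [-2.3  3.6  2. ] w 26.0 g 12.0 j7 -72
shift tool x -0.11 y 0.00 z -0.19 tool z in box [-0.197  0.164] -0.967 tool y in box [-0.022 -0.986] -0.162
```

```bash

python3 -m jog '[[0,-0.2,0.02,0.14,0],[0,-0.4,0.03,0.26,0],[0,-0.49,0.05,0.4,0],[0,-0.46,0.05,0.43,0],[0,-0.43,0.06,0.47,0],[0,-0.39,0.07,0.5,0],[0,-0.35,0.07,0.53,0],[0,-0.31,0.08,0.55,0],[0,-0.27,0.08,0.57,0],[0,-0.23,0.09,0.59,0],[0,-0.18,0.09,0.6,0],[0,-0.13,0.09,0.6,0]]' | sed -n '1,6p'
python3 st.py -168.6 0.3 43
```

```text
time_s: 54.97
tool_pos: [0.457, -0.0516, 0.1046]
tool_rot: [-170.6, 11.7, 9.0]
force: [-5.4, 0.2, 1.9]
grip_width: 0.0261
grasp_force: 12.0
t 54.97 box x' -158.6 y' 0.7 z 104.6 mm psi' 0.54 rot [-170.6   11.7    9. ] F [-5.4  0.2  1.9] w 26.1 g 12.0 j7 -69
shift tool x 0.14 y 0.52 z 3.07 tool z in box [-0.202  0.161] -0.966 tool y in box [-0.024 -0.987] -0.16
```

```bash

python3 -m jog '[[0,-0.09,0.1,0.62,0],[0,-0.03,0.1,0.63,0],[0,0.02,0.1,0.63,0],[0,0.06,0.1,0.6,0],[0,0.07,0.07,0.4,0],[0,0.03,0.03,0.2,0],[0,0,0,0,0],[0,0,0,0,0]]' | sed -n '1,6p'
python3 st.py -168.6 0.3 43
python3 - <<'E'
from h import *
from cell import env, read_camera
a=np.radians(8.45);H=np.array([.614,-.029]);B=np.array([[np.cos(a),np.sin(a)],[-np.sin(a),np.cos(a)]])
for n in("side","top"):
    P=cloud(read_camera(n));Q=(P[...,:2]-H)@B.T
    k=(P[...,2]>.05)&(P[...,2]<.1)&(abs(Q[...,1])<.09)&(Q[...,0]<-.01)&(Q[...,0]>-.125)
    print(n,k.sum(),np.polyfit(-Q[k][:,0],P[k][:,2],1))
E
```

```text
time_s: 55.63
tool_pos: [0.4462, -0.0531, 0.0439]
tool_rot: [-170.6, 11.7, 9.0]
force: [-7.3, 0.8, 4.8]
grip_width: 0.026
grasp_force: 12.0
t 55.63 box x' -169.5 y' 0.8 z 43.9 mm psi' 0.52 rot [-170.6   11.7    9. ] F [-7.3  0.8  4.8] w 26.0 g 12.0 j7 -67
shift tool x 0.05 y 0.03 z 0.03 tool z in box [-0.202  0.162] -0.966 tool y in box [-0.024 -0.987] -0.16
side 1322 [0.00053604 0.06853711]
top 843 [0.00012866 0.06965077]
```

```bash

python3 -m jog '[[0,0.01,0.01,0.08,0],[0,0,0,0,0],[0.7,0,0,0,0],[0.7,0,0,0,0],[0.7,0,0,0,0],[0.7,-0.1,-0.08,-0.48,0],[0.7,-0.2,-0.16,-0.96,0],[0.7,-0.2,-0.16,-0.96,0],[0.7,-0.2,-0.16,-0.96,0],[0.7,-0.2,-0.16,-0.96,0],[0.7,0,0,0,0],[0.7,0,0,0,0]]' | sed -n '1,6p'
python3 - <<'E'
from h import *
from cell import env, read_camera
a=np.radians(8.45);H=np.array([.614,-.029]);B=np.array([[np.cos(a),np.sin(a)],[-np.sin(a),np.cos(a)]])
for n in("side","top"):
    P=cloud(read_camera(n));Q=(P[...,:2]-H)@B.T
    k=(P[...,2]>.05)&(P[...,2]<.1)&(abs(Q[...,1])<.09)&(Q[...,0]<-.01)&(Q[...,0]>-.125)
    print(n,k.sum(),np.polyfit(-Q[k][:,0],P[k][:,2],1))
E
```

```text
time_s: 56.73
tool_pos: [0.4495, -0.053, 0.133]
tool_rot: [-170.7, 11.2, 8.9]
force: [1.0, -0.6, 0.2]
grip_width: 0.0607
grasp_force: 0.0
side 1466 [-0.00177836  0.0686959 ]
top 559 [0.00293909 0.06954442]
```

Lid shut flat (slope within 0.003 rad), fingers clear, nothing in contact: handing in.

```bash
python3 -c "
from cell import env
print(env.sign_off())"
```

```text
the job is handed in; nothing more can be done
None
```

I handed the job in at about 57 s: the lid was rested on its stop at about 1.85 rad and let go, the red stapler was set down flat in the box, and the lid was lowered shut and let go. The cameras showed the lid flat to within 0.003 rad. The hand-in gave no verdict, and I had no direct reading of the lid's speed limit or of lamp contact.

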